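# Put the mixed-up printer feed parts back on their own mats

## Task

The parts of the stripped photo printer's paper feed have been mixed up on the service mats. Swap them about, using a free spot on the way, until each lies upright in the middle of the mat cut for it: the feed roller on the long mat and lengthwise along it, the wide flanged hub on the large round mat, the square motor on the square mat and the small gear, now lying on the bare counter, on the small round mat. A part that is already right may stay; set the parts down rather than drop them, and do not shift or tip the bottle or the little screw jar.

Things in the scene. Friction and masses are not known exactly. Their poses are not given: they have to be found in the camera images.
- roller: Feed roller: grey cylinder 30 mm in diameter and 82 mm long between two white square end blocks (each 14 mm long, 36 mm wide and 36 mm high); 110 mm long in all, 0.13 to 0.25 kg. It stands on the blocks; the cylinder's axis is 18 mm above its underside. Origin at the centre of the underside, x along its length, z up. Grip it across the cylinder at mid-length. It starts on a wrong mat (large round or square).
- hub: White paper-roll hub: round flange 62 mm in diameter and 8 mm thick at the bottom, above it a drum 44 mm in diameter, 34 mm high in all, about 0.15 kg. Origin at the centre of the underside, z up (axis). Grip it across the drum. It starts on the square mat or already on its own large round mat.
- motor: Square motor: aluminium and dark steel block 46 by 46 mm and 36 mm high, with a collar and a thin shaft on top (46 mm high in all), 0.2 to 0.4 kg. Origin at the centre of the underside, x and y square to its side faces, z up. It starts on the long mat.
- gear: Small white gear: toothed disc 42 mm over the teeth (solid diameter 40 mm) and 22 mm high with a 24 mm boss on top, 30 mm high in all, 0.06 kg. Origin at the centre of the underside, z up (axis). It starts on the bare counter.
- mat_long: Long mat, for the roller: rectangle 150 mm along its x by 70 mm along its y. All four mats are of the same dark rubber, 5 mm thick, fixed to the counter; origin at the centre of the underside, on the counter; z up.
- mat_round: Large round mat, for the hub: disc 124 mm in diameter. All four mats are of the same dark rubber, 5 mm thick, fixed to the counter; origin at the centre of the underside, on the counter; z up.
- mat_square: Square mat, for the motor: 100 by 100 mm, x and y along its sides. All four mats are of the same dark rubber, 5 mm thick, fixed to the counter; origin at the centre of the underside, on the counter; z up.
- mat_small: Small round mat, for the gear: disc 76 mm in diameter, empty at the start; any one part can rest on it meanwhile. All four mats are of the same dark rubber, 5 mm thick, fixed to the counter; origin at the centre of the underside, on the counter; z up.
- bottle: Bystander: upright amber bottle with black cap, 44 mm in diameter, 110 mm high, on the counter to the robot's right beyond the parts; leave it alone. It is the tallest thing near the parts (a black pen cup far to the left is 80 mm high, all else there under 50 mm). Origin at the centre of the underside, z up.
- jar: Bystander: little clear glass screw jar with a steel lid, 36 mm in diameter, 42 mm high, standing among the mats; leave it alone. Origin at the centre of the underside, z up.
Mind the look-alikes: they are no part of the job. What is shaped like the gear but brown is not meant. Leave any brown look-alike of the mat_long alone.

How it is judged:
By the outcome, as a careful person would: the job done as asked, in the order asked, and still so for the second after the job is handed in, with the robot touching nothing.
It also fails if it takes over 144 s, if anything falls off the work surface, if the arm or the gripper's body presses on something with over 40 N, if the wrist force passes 120 N, or if a joint passes its speed limit or range.

## Robot

A 7-joint arm with a two-finger parallel gripper is mounted at the origin on the work surface. World frame = base frame: x ahead of the robot, y to its left, z up, the work surface at z = 0. Lengths are in m, angles in rad, forces in N, time in s.
With the tool pointing down it reaches from about 0.4 to 0.875 m from the base axis. Payload 4.4 kg.
Tool frame: the origin (TCP) lies midway between the tips of the shut fingers; the grasp point (between the pads) lies 19 mm behind it (r.hold_point_z is the distance from the TCP to the grasp point, in m); z points along the fingers, y is the direction in which the jaws open and shut (so a half turn about z gives the same grasp; the last joint's range is limited). The gripper opens to 85 mm and grips with 20 to 120 N. Pads are 22 mm wide; open, the fingers measure 114 mm over their backs; the gripper's body (76 mm by 85 mm) begins 54 mm behind the grasp point. The pads swing forward as they close: fully open they stand 13 mm farther back than shut.
Start: joints at [-1.355, 0.628, 0.038, 1.517, -0.027, 0.996, -0.02], TCP at [0.181, 0.624, 0.231] pointing down, gripper open.
Joint ranges: [-3.06, 3.06], [-0.37, 2.12], [-1.25, 1.32], [0.18, 2.47], [-1.1, 4.24], [0.23, 1.98], [-2.94, 2.94]. Speed limits (rad/s): [2.57, 2.57, 3.14, 3.14, 3.14, 3.14, 3.14].

## Interface

Orientations are given as [roll, pitch, yaw] about the fixed x, y, z axes, in that order (R = Rz(yaw) Ry(pitch) Rx(roll)).
In Python, from cell import readout, optics, job_done, r gives the robot as it stands. The module is installed in compiled form; this text tells all that it offers.
- The arm moves only by the tool drive_tool, never from a script. Its argument "deltas" is a list of rows, each an object with "translation": the shift along the world's x, y, z in m, a list of three; "spin": the turn about the world's z in rad; "jaw": the finger opening in m, from 0 to 0.0854. A call has 1 to 8 rows; each row shifts and turns the pose as measured when the row begins; what a row does not reach is not made up. A row lasts 1/12 s, in which the tool goes at most 41.7 mm and 7.16 degrees, less where a joint would pass 70% of its speed; a pose out of reach is approached as far as the arm can. A call is refused whole if a number of a shift passes 0.0417 or a number of a turn 0.125, either way. A call with a gripper value outside its range is refused whole. The fingers move at their own pace and stop on an object; "squeeze" is the grip in N (left out, the last holds). Time passes only in rows, so rows that do not move let the fingers close. It gives the time, the measured TCP pose, the force and the opening at its end, in the units of the state.
- readout.observe(): the state, without advancing time (a new reading comes with each control period).
- optics.capture(name): name is "side" or "top"; returns a dict with "pixels" (420x560x3 uint8, red, green, blue), "fx", "fy", "cx", "cy" (pixels), "cam_to_world" (4x4, takes a point from camera to world coordinates). Camera axes: x right, y up, looking along -z (the intrinsics and any distortion apply to the point x, -y, -z); pixel columns grow to the right and rows downward; lengths in m; the calibration is good to about 2 mm. A picture is of the moment at which its call begins. There is no depth.
- job_done(): hands the job in, once; it reports no verdict.
The state is a dict: "time": time; "joint_positions": joint angles; "joint_velocities": joint speeds; "joint_torque": joint torques, N m; "tool_pos": TCP position; "orientation": TCP orientation; "force": force on the tool from outside, world axes, zero at the start; "moment": the same for the moment, N m; "opening": finger opening in m.
Only numpy, scipy, OpenCV 4.12 (cv2) and the standard library are available. Lean on these libraries where they do the work, as an engineer would, in place of code of your own. Each camera call takes 0.05 s, during which the arm holds its last target.

## Working session

There is one attempt and no reset: what is moved stays moved. The work goes in short steps, Python scripts to look and compute and a tool call to move; the robot and the scene stay as the last step left them, time stands still between calls to the robot, and variables do not carry over. Pictures are saved under pics/ and viewed, and the job is handed in when it is done.

Besides the shell and the picture viewer there is one more tool, called after "Emit:" by a JSON object that holds its "method" and its "body", one argument or row to a line. drive_tool: Moves the arm, as the interface text tells. Its arguments: {"type":"object","properties":{"deltas":{"type":"array"},"squeeze":{"type":"number"}},"required":["deltas"]}

```bash
mkdir -p pics; python3 - <<'E'
from cell import readout, optics, r
import cv2
print(readout.observe(), r.hold_point_z)
for n in("side","top"):
    c=optics.capture(n); cv2.imwrite(f"pics/{n}0.png",c["pixels"][:,:,::-1])
    print(n,{k:c[k] for k in c if k!="pixels"})
E
```

```text
{'time': 0.0, 'joint_positions': array([-1.35478504,  0.62933308,  0.03848667,  1.51834434, -0.02699259,
        0.99630759, -0.01998874]), 'joint_velocities': array([ 0.00029718, -0.00013163,  0.00097155,  0.00010405, -0.00090119,
        0.00083282,  0.00078362]), 'joint_torque': array([ 4.51010455e-04, -5.63390851e+01,  1.22701652e+00, -1.93448263e+01,
        1.12043135e-02,  1.04500356e-02, -1.01621175e-06]), 'tool_pos': array([0.18059066, 0.62377076, 0.23040594]), 'orientation': array([-3.13972027e+00,  5.61107851e-05,  2.85976106e+00]), 'force': array([ 0.32089715, -0.51268701, -0.1350115 ]), 'moment': array([-0.00568359,  0.05353796,  0.02496833]), 'opening': 0.08575478280549415} 0.0187
side {'fx': 431.7293591789167, 'fy': 431.7293591789167, 'cx': 272.23602845264526, 'cy': 206.77087799558115, 'cam_to_world': array([[-0.99983732, -0.01011147, -0.01493638,  0.42645455],
       [-0.0033062 , -0.71132138,  0.70285913,  0.67828077],
       [-0.01773151,  0.70279417,  0.71117224,  0.76506566],
       [ 0.        ,  0.        ,  0.        ,  1.        ]])}
top {'fx': 460.8789854222709, 'fy': 460.8789854222709, 'cx': 277.93583316513184, 'cy': 206.0530092335081, 'cam_to_world': array([[-0.01263923,  0.99016009, -0.13936731,  0.29955346],
       [-0.99987088, -0.011132  ,  0.01158901, -0.04297694],
       [ 0.00992354,  0.13949579,  0.99017294,  0.97238873],
       [ 0.        ,  0.        ,  0.        ,  1.        ]])}
```

View pics/side0.png

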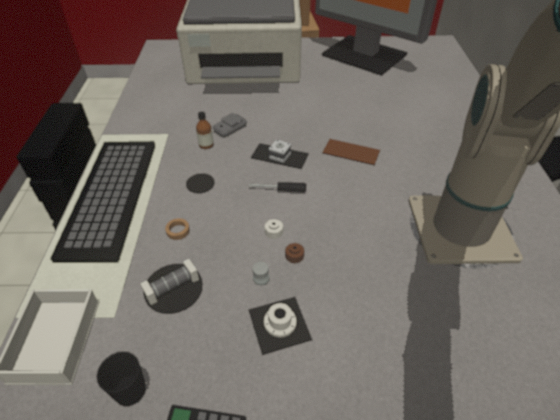

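View pics/top0.png

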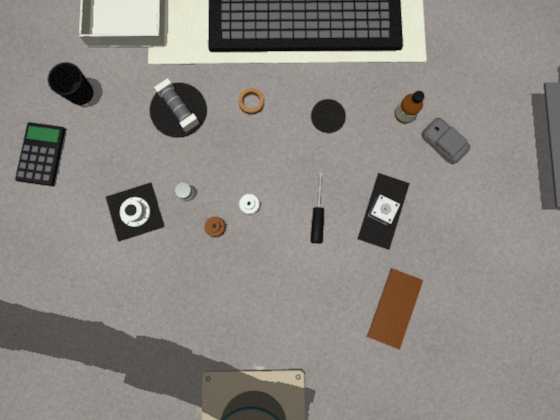

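The top view shows the roller on the large round mat (178,110), the hub on the square mat (135,211) and the motor on the long mat (384,210). The white gear is on the counter at (249,204), the small mat at (328,116) is empty, the jar is at (184,191) and the bottle at (410,107). The brown look-alikes are at (215,227) and (395,308).

Plan: hub→small mat, motor→square, roller→long, hub→round, gear→small.

```bash
cat > h.py <<'E'
import numpy as np, cv2
from cell import readout, optics
def ray(c,uv):
    uv=np.atleast_2d(np.asarray(uv,float)); T=c["cam_to_world"]
    d=np.c_[(uv[:,0]-c["cx"])/c["fx"],-(uv[:,1]-c["cy"])/c["fy"],-np.ones(len(uv))]@T[:3,:3].T
    return T[:3,3],d
def plane(c,uv,z):
    o,d=ray(c,uv); return o+d*((z-o[2])/d[:,2])[:,None]
def proj(c,P):
    T=c["cam_to_world"]; p=(np.atleast_2d(P)-T[:3,3])@T[:3,:3]
    return np.c_[c["cx"]-c["fx"]*p[:,0]/p[:,2], c["cy"]+c["fy"]*p[:,1]/p[:,2]]
def tri(c1,u1,c2,u2):
    o1,d1=ray(c1,u1);o2,d2=ray(c2,u2);d1=d1[0];d2=d2[0]
    s=np.linalg.lstsq(np.c_[d1,-d2],o2-o1,rcond=None)[0]
    a=o1+s[0]*d1;b=o2+s[1]*d2
    return (a+b)/2,np.linalg.norm(a-b)
def crop(c,u,v,w,h,k,name):
    im=c["pixels"][:,:,::-1][v:v+h,u:u+w]; cv2.imwrite(name,cv2.resize(im,None,fx=k,fy=k,interpolation=cv2.INTER_NEAREST))
E
python3 - <<'E'
from h import *
t=optics.capture("top");s=optics.capture("side")
import pickle;pickle.dump((t,s),open("c0.pkl","wb"))
crop(t,90,70,190,180,4,"pics/t_a.png");crop(t,290,80,150,180,4,"pics/t_b.png")
crop(s,130,230,190,125,4,"pics/s_a.png");crop(s,170,100,150,150,4,"pics/s_b.png")
E
```

```text
(no output)
```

View pics/t_a.png

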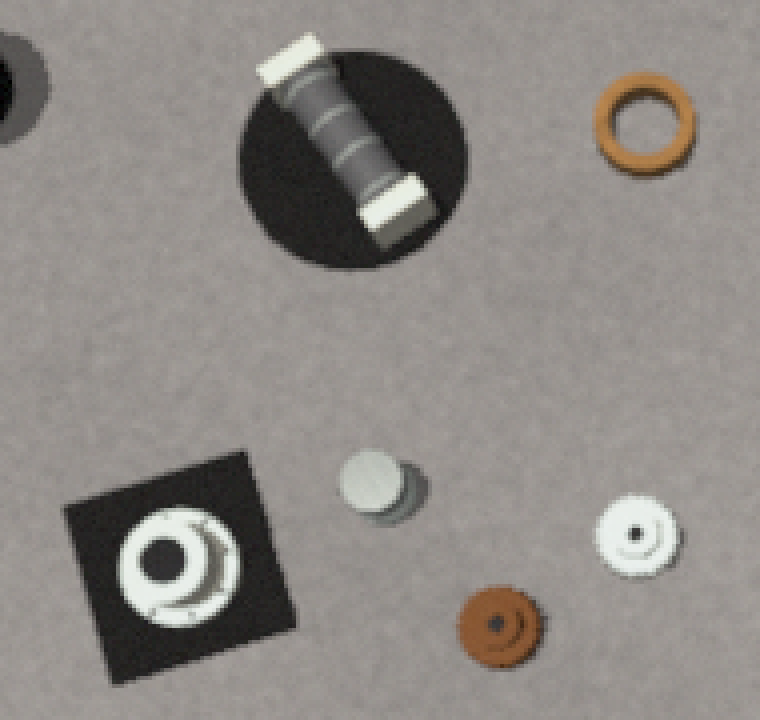

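View pics/t_b.png

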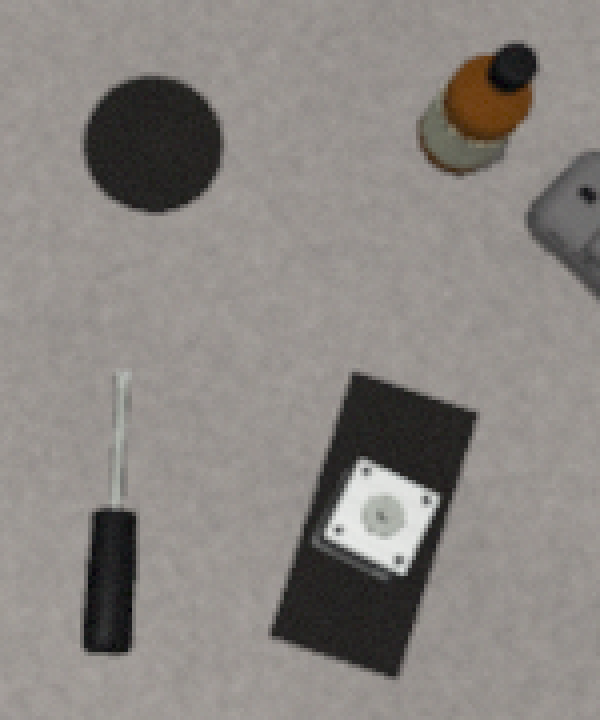

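View pics/s_a.png

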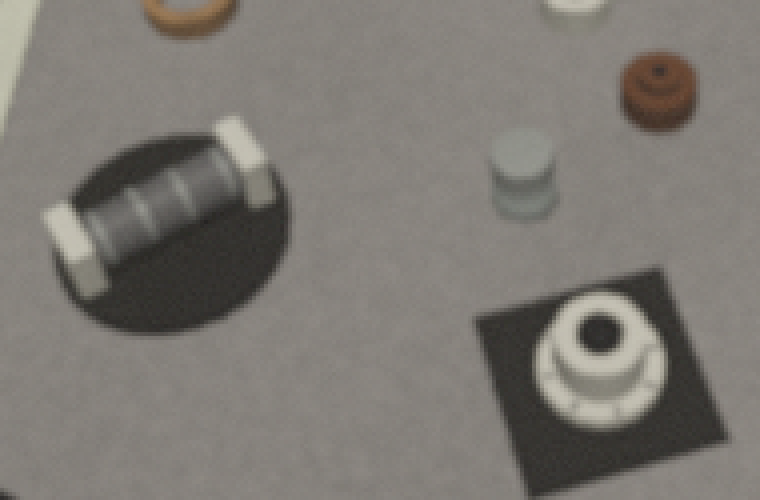

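View pics/s_b.png

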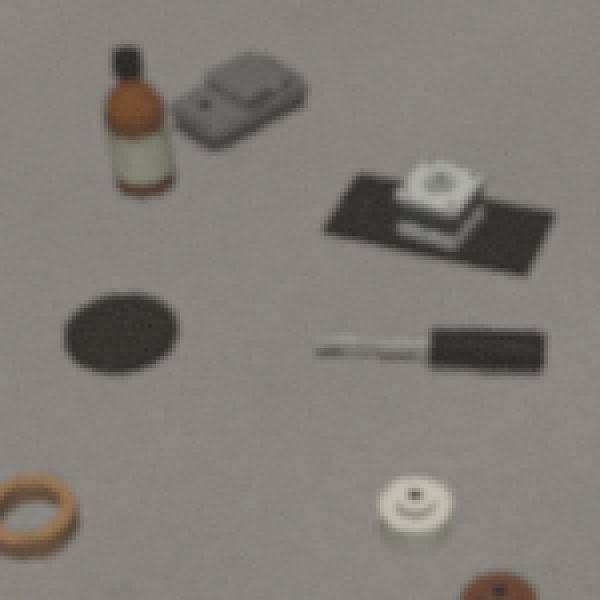

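The crops are clear. Crop pixels map to image pixels by the offset plus crop/4: hub bore about (130,210), gear bore about (249,203), motor collar about (385,209), and roller blocks at about (163,85) and (188,121). Next I measure from both views.

```bash
cat > meas.py <<'E'
from h import *
np.set_printoptions(precision=4,suppress=True)
def comp(c,mask,seed,rad=12):
    n,l,st,ce=cv2.connectedComponentsWithStats(mask.astype(np.uint8),connectivity=8)
    best=None
    for i in range(1,n):
        if st[i,4]<6: continue
        ys,xs=np.where(l==i); d=np.hypot(xs-seed[0],ys-seed[1]).min()
        if best is None or (d,-st[i,4])<best[:2]: best=(d,-st[i,4],i)
    return (l==best[2]).astype(np.uint8)
def hull(m):
    cs,_=cv2.findContours(cv2.resize(m*255,None,fx=4,fy=4,interpolation=cv2.INTER_LINEAR).__gt__(127).astype(np.uint8),cv2.RETR_EXTERNAL,cv2.CHAIN_APPROX_NONE)
    p=np.vstack([x[:,0] for x in cs]); return (cv2.convexHull(p)[:,0]+.5)/4-.5
def rectw(c,h,z):
    w=plane(c,h,z)[:,:2]; o=w.mean(0); (cx,cy),(a,b),ang=cv2.minAreaRect(((w-o)*1000).astype(np.float32))
    if a<b: a,b,ang=b,a,ang+90
    return np.array([cx/1000+o[0],cy/1000+o[1]]),a,b,ang
def circw(c,h,z):
    w=plane(c,h,z)[:,:2]
    A=np.c_[2*w,np.ones(len(w))]; x=np.linalg.lstsq(A,(w**2).sum(1),rcond=None)[0]
    return x[:2],2000*np.sqrt(x[2]+x[0]**2+x[1]**2)
E
python3 - <<'E'
from meas import *
import pickle;t,s=pickle.load(open("c0.pkl","rb"))
seeds={'long':((375,235),(262,158)),'square':((115,200),(262,335)),'small':((328,116),(200,183)),'round':((160,120),(190,300))}
for n,(a,b) in seeds.items():
    hs=[]
    for c,sd,th in((t,a,65),(s,b,70)):
        m=comp(c,c["pixels"].max(2)<th,sd); h=hull(m); hs.append(h)
        print(n,[ (rectw if n in('long','square') else circw)(c,h,z) for z in(.005,0)])
    if n in('long','square'):
        for z in (0.,):pass
        q=[]
        for h in hs:
            ap=cv2.approxPolyDP(h.astype(np.float32),3,True)[:,0]; q.append(ap)
        if all(len(x)==4 for x in q):
            for p in q[0]:
                w=plane(t,p,.005); j=np.argmin(np.hypot(*(q[1]-proj(s,w)).T)); print('  corner',*tri(t,p,s,q[1][j]))
    else:
        e=[cv2.fitEllipse(h.astype(np.float32))[0] for h in hs]; print('  centre',*tri(t,e[0],s,e[1]))
E
```

```text
long [(array([ 0.4236, -0.2775]), 149.94705200195312, 70.17913818359375, 160.46017456054688), (array([ 0.4243, -0.2787]), 150.72207641601562, 70.54186248779297, 160.46017456054688)]
long [(array([ 0.423 , -0.2763]), 147.72421264648438, 72.80006408691406, 161.69911193847656), (array([ 0.423 , -0.2826]), 148.6959991455078, 73.27896881103516, 161.69910430908203)]
  corner [ 0.5021 -0.2694  0.0051] 0.0028345786635760083
  corner [ 0.4812 -0.3346  0.0025] 0.0039183734416876935
  corner [ 0.3438 -0.2853  0.0011] 0.00029379615204951304
  corner [ 0.3651 -0.2207  0.0064] 0.0010901358862981689
square [(array([0.4281, 0.248 ]), 101.22785949707031, 100.62438201904297, 107.36080741882324), (array([0.4288, 0.2495]), 101.75105285644531, 101.14444732666016, 107.36080551147461)]
square [(array([0.4283, 0.2491]), 99.29560852050781, 97.65852355957031, 107.35762977600098), (array([0.4283, 0.2463]), 99.94879913330078, 98.30096435546875, 107.35763168334961)]
  corner [0.4879 0.2171 0.0055] 0.0022801565481149026
  corner [0.3964 0.1876 0.0024] 0.000554116683136296
  corner [0.368  0.2811 0.0048] 0.0018814747900166666
  corner [0.4598 0.3098 0.0064] 0.0010994868337828418
small [(array([ 0.634 , -0.1658]), np.float64(75.6933714139091)), (array([ 0.6357, -0.1665]), np.float64(76.08459662220686))]
small [(array([ 0.6335, -0.1641]), np.float64(73.45674293392295)), (array([ 0.6348, -0.1697]), np.float64(73.9399692324412))]
  centre [ 0.6343 -0.1661  0.0026] 0.0006334961326071918
round [(array([0.6508, 0.161 ]), np.float64(123.68053680073245)), (array([0.6526, 0.1621]), np.float64(124.319786220726))]
round [(array([0.6486, 0.167 ]), np.float64(114.88481329780346)), (array([0.6501, 0.1637]), np.float64(115.64056914633632))]
  centre [ 0.653   0.1646 -0.0114] 0.006215979796129137
```

The mats agree within about 1–2 mm between views, and the sizes come out at 150×70, 100 and 76. The exception is the side view of the round mat, where the roller blocks part of the outline, so I use the top view there. Next, the parts.

```bash
python3 - <<'E'
from meas import *
import pickle;t,s=pickle.load(open("c0.pkl","rb"))
T=t["pixels"].astype(int);S=s["pixels"].astype(int)
def cen(m): ys,xs=np.where(m); return np.array([xs.mean(),ys.mean()])
# holes
for n,a,b,th,zt in(('hub bore',(130,210),(280,313),100,.034),):
    u=cen(comp(t,(t["pixels"].max(2)<th)&(np.hypot(*(np.indices((420,560))[::-1]-np.array(a)[:,None,None]))<8),a)); v=cen(comp(s,(s["pixels"].max(2)<th)&(np.hypot(*(np.indices((420,560))[::-1]-np.array(b)[:,None,None]))<7),b))
    print(n,u,v,tri(t,u,s,v),plane(t,u,zt),plane(s,v,zt))
def bw(c,sd,th,R):
    g=np.indices((420,560))[::-1]-np.array(sd)[:,None,None]
    return comp(c,(c["pixels"].min(2)>th)&(np.hypot(*g)<R),sd)
for n,a,b,R,th,zs in(('hub white',(140,225),(280,320),24,(120,120),(.005,.013)),('gear',(249,210),(274,228),16,(175,150),(0.022,0.011)),('motor top',(380,202),(279,145),22,(185,150),(.041,.044)),('blockA',(163,85),(150,288),11,(205,150),(.041,)),('blockB',(188,121),(190,268),12,(205,150),(.041,))):
    for c,sd,h in((t,a,th[0]),(s,b,th[1])):
        m=bw(c,sd,h,R); hh=hull(m)
        for z in zs: print(n,cen(m),m.sum(),'circ',circw(c,hh,z),'rect',rectw(c,hh,z))
        cv2.imwrite(f"pics/m_{n.replace(' ','_')}_{'t' if c is t else 's'}.png",m*255)
for nm,c in(('t',t),('s',s)):
    pass
crop(t,350,170,70,80,8,"pics/z1.png");crop(s,245,130,75,45,10,"pics/z2.png");crop(t,150,75,55,65,9,"pics/z3.png");crop(s,135,255,75,55,10,"pics/z4.png")
import glob
a=[cv2.resize(cv2.imread(f"pics/z{i}.png"),(400,300)) for i in(1,2,3,4)]
cv2.imwrite("pics/zz.png",np.vstack([np.hstack(a[:2]),np.hstack(a[2:])]))
E
```

```text
hub bore [130.3187 209.5165] [279.5 313. ] (array([0.4269, 0.2462, 0.0411]), np.float64(5.2010486938006144e-05)) [[0.4279 0.2484 0.034 ]] [[0.427  0.2419 0.034 ]]
hub white [135.2936 214.6659] 419 circ (array([0.424 , 0.2468]), np.float64(59.897203426504184)) rect (array([0.4223, 0.2484]), 62.744606018066406, 52.56836700439453, 89.3614501953125)
hub white [135.2936 214.6659] 419 circ (array([0.4229, 0.2444]), np.float64(59.40187242565358)) rect (array([0.4213, 0.246 ]), 62.225738525390625, 52.13364791870117, 89.3614501953125)
hub white [279.814  320.2485] 656 circ (array([0.4269, 0.238 ]), np.float64(68.73596416474933)) rect (array([0.4271, 0.2369]), 72.19547271728516, 62.74742126464844, 89.64763641357422)
hub white [279.814  320.2485] 656 circ (array([0.4269, 0.2427]), np.float64(68.01249020253204)) rect (array([0.4271, 0.2415]), 71.43558502197266, 62.08697509765625, 89.64763641357422)
gear [248.5574 203.4764] 296 circ (array([0.4397, 0.007 ]), np.float64(43.13867366284222)) rect (array([0.4384, 0.0072]), 41.15780258178711, 39.51658248901367, 89.61487579345703)
gear [248.5574 203.47
[... 1300 characters left out ...]
 circ (array([0.6929, 0.1879]), np.float64(30.83115317028618)) rect (array([0.6929, 0.1879]), 34.24205017089844, 12.138619422912598, 125.16836166381836)
blockA [146.4565 287.5652] 92 circ (array([0.693 , 0.1862]), np.float64(31.851705604027185)) rect (array([0.693 , 0.1863]), 37.11566925048828, 13.5585298538208, 125.26216125488281)
blockB [187.6875 120.0125] 80 circ (array([0.6097, 0.1296]), np.float64(32.141945928852806)) rect (array([0.6147, 0.1328]), 33.923622131347656, 12.483668327331543, 124.59878158569336)
blockB [189.5116 265.2209] 86 circ (array([0.6147, 0.1314]), np.float64(31.37970338805749)) rect (array([0.6138, 0.1316]), 37.433162689208984, 14.763455390930176, 124.25040435791016)
```

View pics/zz.png

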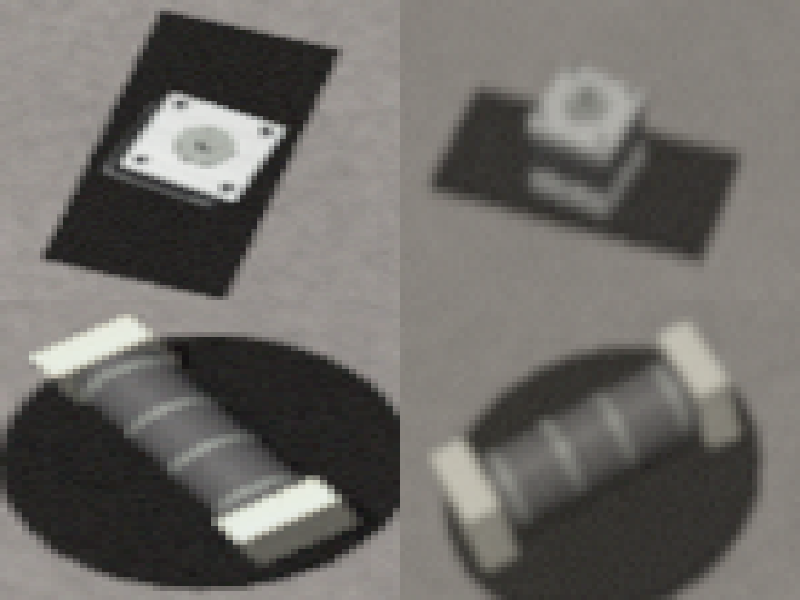

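Two checks pass: roller block spacing is 96.1 mm (96 expected), and the part tops agree between views at about 41 mm and 22 mm.

| Part | Centre (x, y), m | Angle |
|---|---|---|
| Roller | (0.6536, 0.1597) | 34.9° |
| Motor | (0.423, -0.2725) | about 62° |
| Hub | (0.427, 0.2465) | round |
| Gear | (0.4395, 0.006) | round |

I start moving to the hub.

Emit:
{"method": "drive_tool", "body": {
  "deltas": [
    {"translation": [0.02, -0.031, -0.008], "spin": -0.064, "jaw": 0.085},
    {"translation": [0.02, -0.031, -0.008], "spin": -0.064, "jaw": 0.085},
    {"translation": [0.02, -0.031, -0.008], "spin": -0.064, "jaw": 0.085},
    {"translation": [0.02, -0.031, -0.008], "spin": -0.064, "jaw": 0.085},
    {"translation": [0.02, -0.031, -0.008], "spin": -0.064, "jaw": 0.085},
    {"translation": [0.02, -0.031, -0.008], "spin": -0.064, "jaw": 0.085},
    {"translation": [0.02, -0.031, -0.008], "spin": -0.064, "jaw": 0.085},
    {"translation": [0.02, -0.031, -0.008], "spin": -0.064, "jaw": 0.085}
  ],
  "squeeze": 40
}}

```text
time: 0.87
tool_pos: [0.3359, 0.3755, 0.165]
orientation: [3.133, -0.008, 2.344]
force: [0.8, -0.6, -0.1]
opening: 0.0852
```

Emit:
{"method": "drive_tool", "body": {
  "deltas": [
    {"translation": [0.018, -0.026, -0.015], "spin": -0.05, "jaw": 0.085},
    {"translation": [0.018, -0.026, -0.015], "spin": -0.05, "jaw": 0.085},
    {"translation": [0.018, -0.026, -0.015], "spin": -0.05, "jaw": 0.085},
    {"translation": [0.018, -0.026, -0.01], "spin": -0.05, "jaw": 0.085},
    {"translation": [0.018, -0.025, -0.01], "spin": -0.05, "jaw": 0.085},
    {"translation": [0, 0, 0], "spin": 0, "jaw": 0.085}
  ]
}}

```text
time: 1.37
tool_pos: [0.4335, 0.2318, 0.0972]
orientation: [3.131, -0.002, 2.068]
force: [0.6, -0.6, -0.4]
opening: 0.0847
```

Emit:
{"method": "drive_tool", "body": {
  "deltas": [
    {"translation": [-0.005, 0.012, 0], "spin": 0, "jaw": 0.085},
    {"translation": [0, 0, 0], "spin": 0, "jaw": 0.085}
  ]
}}

```text
time: 1.53
tool_pos: [0.4292, 0.2423, 0.0965]
orientation: [3.132, -0.002, 2.061]
force: [0.1, 1.4, 0.6]
opening: 0.0851
```

```bash
python3 - <<'E'
from h import *
print(readout.observe()["tool_pos"])
t=optics.capture("top");s=optics.capture("side")
crop(t,60,130,190,150,4,"pics/t1.png");crop(s,200,250,160,120,4,"pics/s1.png")
E
```

```text
[0.42918185 0.24233254 0.09654972]
```

View pics/s1.png

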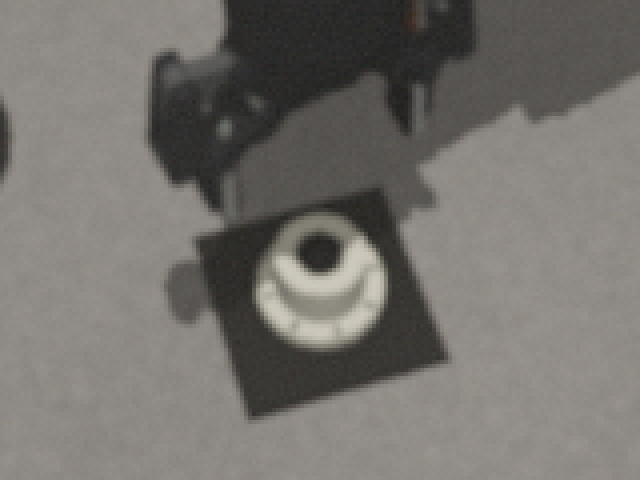

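View pics/t1.png

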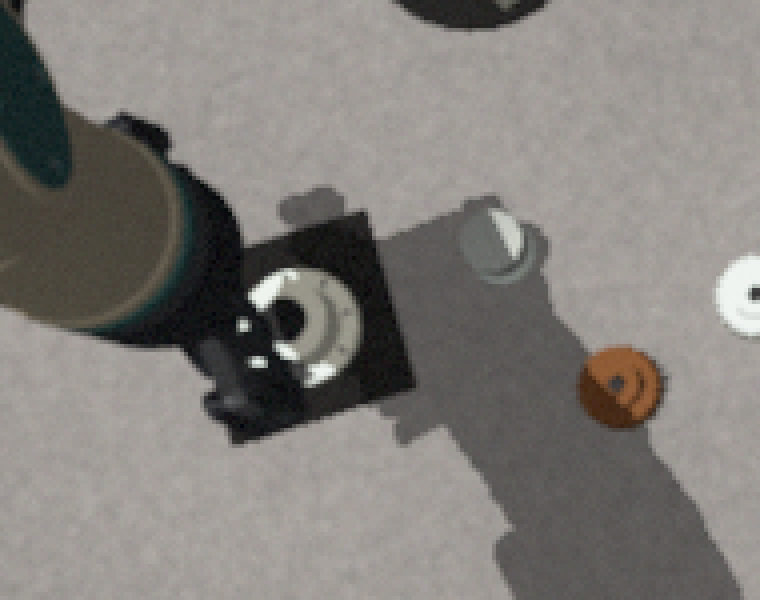

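The open fingers straddle the hub, and the bore is visible at crop (285,320). I descend in steps.

Emit:
{"method": "drive_tool", "body": {
  "deltas": [
    {"translation": [-0.001, 0.002, -0.02], "spin": 0, "jaw": 0.085},
    {"translation": [-0.001, 0.001, -0.02], "spin": 0, "jaw": 0.085},
    {"translation": [0, 0.001, -0.015], "spin": 0, "jaw": 0.085},
    {"translation": [0, 0, -0.008], "spin": 0, "jaw": 0.085},
    {"translation": [0, 0, 0], "spin": 0, "jaw": 0.085}
  ]
}}

```text
time: 2.05
tool_pos: [0.426, 0.2543, 0.0346]
orientation: [3.124, -0.004, 2.077]
force: [-0.3, -0.4, 0.1]
opening: 0.0849
```

Emit:
{"method": "drive_tool", "body": {
  "deltas": [
    {"translation": [0.001, -0.006, -0.006], "spin": 0, "jaw": 0.085},
    {"translation": [0, -0.002, -0.006], "spin": 0, "jaw": 0.085},
    {"translation": [0, 0, 0], "spin": 0, "jaw": 0.085},
    {"translation": [0, 0, 0], "spin": 0, "jaw": 0.085}
  ]
}}

```text
time: 2.38
tool_pos: [0.4271, 0.2475, 0.0233]
orientation: [3.121, -0.004, 2.081]
force: [0.5, -0.0, -0.8]
opening: 0.0846
```

Emit:
{"method": "drive_tool", "body": {
  "deltas": [
    {"translation": [0, -0.001, -0.005], "spin": 0, "jaw": 0.085},
    {"translation": [0, 0, -0.004], "spin": 0, "jaw": 0.085},
    {"translation": [0, 0, 0], "spin": 0, "jaw": 0.085},
    {"translation": [0, 0, 0], "spin": 0, "jaw": 0.06},
    {"translation": [0, 0, 0], "spin": 0, "jaw": 0.04},
    {"translation": [0, 0, 0], "spin": 0, "jaw": 0.03},
    {"translation": [0, 0, 0], "spin": 0, "jaw": 0.03},
    {"translation": [0, 0, 0], "spin": 0, "jaw": 0.03}
  ]
}}

```text
time: 3.05
tool_pos: [0.4288, 0.2464, 0.0158]
orientation: [3.118, -0.004, 2.08]
force: [0.6, 0.2, -1.4]
opening: 0.0428
```

Emit:
{"method": "drive_tool", "body": {
  "deltas": [
    {"translation": [0, 0, 0], "spin": 0, "jaw": 0.03},
    {"translation": [0, 0, 0.015], "spin": 0, "jaw": 0.03},
    {"translation": [0, 0, 0.02], "spin": 0, "jaw": 0.03},
    {"translation": [0, 0, 0.02], "spin": 0, "jaw": 0.03},
    {"translation": [0, 0, 0.015], "spin": 0, "jaw": 0.03},
    {"translation": [0, 0, 0], "spin": 0, "jaw": 0.03}
  ]
}}

```text
time: 3.55
tool_pos: [0.427, 0.2452, 0.0867]
orientation: [3.123, -0.004, 2.079]
force: [-0.4, -0.1, -1.2]
opening: 0.0428
```

```bash
python3 - <<'E'
from h import *
o=readout.observe();print(o["tool_pos"],o["orientation"],o["force"])
s=optics.capture("side")
crop(s,200,250,160,120,4,"pics/s2.png")
E
```

```text
[0.4269525  0.24521581 0.08667829] [ 3.12261416 -0.00427221  2.07922528] [-0.36337609 -0.1479326  -1.22743653]
```

View pics/s2.png

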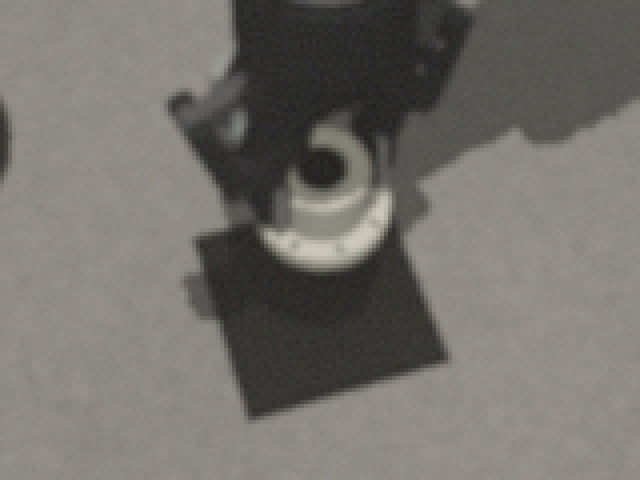

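The hub is lifted and held upright, visible at crop (325,220). Carrying it to the small mat at (0.634,-0.165).

Emit:
{"method": "drive_tool", "body": {
  "deltas": [
    {"translation": [0.005, -0.01, 0.01], "spin": -0.03, "jaw": 0.03},
    {"translation": [0.01, -0.02, 0.01], "spin": -0.055, "jaw": 0.03},
    {"translation": [0.015, -0.03, 0], "spin": -0.055, "jaw": 0.03},
    {"translation": [0.015, -0.03, 0], "spin": -0.055, "jaw": 0.03},
    {"translation": [0.015, -0.03, 0], "spin": -0.055, "jaw": 0.03},
    {"translation": [0.015, -0.03, 0], "spin": -0.055, "jaw": 0.03},
    {"translation": [0.015, -0.03, 0], "spin": -0.055, "jaw": 0.03},
    {"translation": [0.015, -0.03, 0], "spin": -0.055, "jaw": 0.03}
  ]
}}

```text
time: 4.27
tool_pos: [0.5279, 0.0293, 0.1023]
orientation: [3.135, -0.009, 1.652]
force: [0.8, 0.4, -1.5]
opening: 0.0428
```

Emit:
{"method": "drive_tool", "body": {
  "deltas": [
    {"translation": [0.015, -0.03, 0], "spin": -0.055, "jaw": 0.03},
    {"translation": [0.015, -0.03, 0], "spin": -0.055, "jaw": 0.03},
    {"translation": [0.015, -0.03, 0], "spin": -0.055, "jaw": 0.03},
    {"translation": [0.015, -0.03, 0], "spin": -0.055, "jaw": 0.03},
    {"translation": [0.012, -0.022, 0], "spin": -0.04, "jaw": 0.03},
    {"translation": [0.007, -0.01, 0], "spin": -0.02, "jaw": 0.03},
    {"translation": [0, 0, 0], "spin": 0, "jaw": 0.03}
  ]
}}

```text
time: 4.85
tool_pos: [0.606, -0.1508, 0.0975]
orientation: [3.14, 0.002, 1.329]
force: [0.1, -0.5, -2.5]
opening: 0.0429
```

Emit:
{"method": "drive_tool", "body": {
  "deltas": [
    {"translation": [0.012, -0.006, -0.01], "spin": 0, "jaw": 0.03},
    {"translation": [0.01, -0.006, -0.015], "spin": 0, "jaw": 0.03},
    {"translation": [0.005, -0.002, -0.015], "spin": 0, "jaw": 0.03},
    {"translation": [0, 0, -0.01], "spin": 0, "jaw": 0.03},
    {"translation": [0, 0, -0.005], "spin": 0, "jaw": 0.03},
    {"translation": [0, 0, 0], "spin": 0, "jaw": 0.03}
  ]
}}

```text
time: 5.35
tool_pos: [0.6268, -0.1652, 0.0363]
orientation: [-3.131, 0.0, 1.325]
force: [0.0, -0.5, -1.1]
opening: 0.0426
```

Emit:
{"method": "drive_tool", "body": {
  "deltas": [
    {"translation": [0.005, 0, -0.006], "spin": 0, "jaw": 0.03},
    {"translation": [0.002, 0, -0.006], "spin": 0, "jaw": 0.03},
    {"translation": [0, 0, -0.004], "spin": 0, "jaw": 0.03},
    {"translation": [0, 0, 0], "spin": 0, "jaw": 0.03},
    {"translation": [0, 0, 0], "spin": 0, "jaw": 0.03}
  ]
}}

```text
time: 5.77
tool_pos: [0.6336, -0.1627, 0.0198]
orientation: [-3.13, -0.001, 1.327]
force: [0.7, 0.3, -1.9]
opening: 0.0428
```

Emit:
{"method": "drive_tool", "body": {
  "deltas": [
    {"translation": [0, -0.002, -0.003], "spin": 0, "jaw": 0.03},
    {"translation": [0, 0, -0.001], "spin": 0, "jaw": 0.03},
    {"translation": [0, 0, 0], "spin": 0, "jaw": 0.03}
  ]
}}

```text
time: 6.02
tool_pos: [0.6341, -0.165, 0.0167]
orientation: [-3.132, -0.001, 1.327]
force: [-0.5, -0.9, -1.9]
opening: 0.0426
```

Emit:
{"method": "drive_tool", "body": {
  "deltas": [
    {"translation": [0, 0, -0.001], "spin": 0, "jaw": 0.03},
    {"translation": [0, 0, -0.001], "spin": 0, "jaw": 0.03},
    {"translation": [0, 0, 0], "spin": 0, "jaw": 0.03}
  ]
}}

```text
time: 6.27
tool_pos: [0.6343, -0.1653, 0.0169]
orientation: [-3.133, -0.002, 1.327]
force: [-0.5, 1.1, -1.9]
opening: 0.0423
```

Emit:
{"method": "drive_tool", "body": {
  "deltas": [
    {"translation": [0, 0, -0.003], "spin": 0, "jaw": 0.03},
    {"translation": [0, 0, -0.002], "spin": 0, "jaw": 0.03}
  ]
}}

```text
time: 6.43
tool_pos: [0.6347, -0.1655, 0.0158]
orientation: [-3.134, -0.003, 1.327]
force: [-6.4, 3.7, 18.0]
opening: 0.043
```

Contact is at 18 N, so it is down. Releasing and rising.

Emit:
{"method": "drive_tool", "body": {
  "deltas": [
    {"translation": [0, 0, 0.001], "spin": 0, "jaw": 0.05},
    {"translation": [0, 0, 0], "spin": 0, "jaw": 0.07},
    {"translation": [0, 0, 0], "spin": 0, "jaw": 0.085},
    {"translation": [0, 0, 0], "spin": 0, "jaw": 0.085},
    {"translation": [0, 0, 0.015], "spin": 0, "jaw": 0.085},
    {"translation": [0, 0, 0.025], "spin": 0, "jaw": 0.085},
    {"translation": [0, 0, 0.025], "spin": 0, "jaw": 0.085},
    {"translation": [0, 0, 0.015], "spin": 0, "jaw": 0.085}
  ]
}}

```text
time: 7.1
tool_pos: [0.6322, -0.1652, 0.0975]
orientation: [-3.127, -0.003, 1.326]
force: [0.5, 0.1, -0.9]
opening: 0.0846
```

Emit:
{"method": "drive_tool", "body": {
  "deltas": [
    {"translation": [-0.01, -0.005, 0.005], "spin": -0.02, "jaw": 0.085},
    {"translation": [-0.02, -0.01, 0], "spin": -0.03, "jaw": 0.085},
    {"translation": [-0.025, -0.013, 0], "spin": -0.03, "jaw": 0.085},
    {"translation": [-0.025, -0.013, 0], "spin": -0.03, "jaw": 0.085},
    {"translation": [-0.025, -0.013, 0], "spin": -0.03, "jaw": 0.085},
    {"translation": [-0.025, -0.013, 0], "spin": -0.03, "jaw": 0.085},
    {"translation": [-0.025, -0.013, 0], "spin": -0.03, "jaw": 0.085},
    {"translation": [-0.025, -0.013, 0], "spin": -0.02, "jaw": 0.085}
  ]
}}

```text
time: 7.77
tool_pos: [0.4488, -0.2581, 0.11]
orientation: [-3.141, -0.004, 1.1]
force: [0.4, -0.4, -0.1]
opening: 0.0846
```

Emit:
{"method": "drive_tool", "body": {
  "deltas": [
    {"translation": [-0.015, -0.008, 0], "spin": -0.02, "jaw": 0.085},
    {"translation": [-0.008, -0.004, 0], "spin": 0, "jaw": 0.085},
    {"translation": [0, 0, 0], "spin": 0, "jaw": 0.085}
  ]
}}

```text
time: 8.02
tool_pos: [0.4149, -0.2741, 0.1109]
orientation: [-3.137, -0.001, 1.065]
force: [-1.0, -1.0, -0.3]
opening: 0.0849
```

Emit:
{"method": "drive_tool", "body": {
  "deltas": [
    {"translation": [0.007, 0.001, -0.02], "spin": 0.008, "jaw": 0.085},
    {"translation": [0, 0, -0.02], "spin": 0.008, "jaw": 0.085},
    {"translation": [0, 0, -0.015], "spin": 0, "jaw": 0.085},
    {"translation": [0, 0, -0.006], "spin": 0, "jaw": 0.085},
    {"translation": [0, 0, 0], "spin": 0, "jaw": 0.085}
  ]
}}

```text
time: 8.43
tool_pos: [0.4265, -0.2721, 0.049]
orientation: [3.14, -0.003, 1.084]
force: [-0.0, -0.0, 0.2]
opening: 0.0851
```

```bash
python3 - <<'E'
from h import *
o=readout.observe();print(o["tool_pos"],o["orientation"])
s=optics.capture("side");t=optics.capture("top")
crop(s,170,90,160,120,4,"pics/s3.png");crop(t,290,80,160,150,4,"pics/t3.png")
E
```

```text
[ 0.42650783 -0.27211112  0.04903187] [ 3.14024386 -0.00316821  1.08430397]
```

View pics/s3.png

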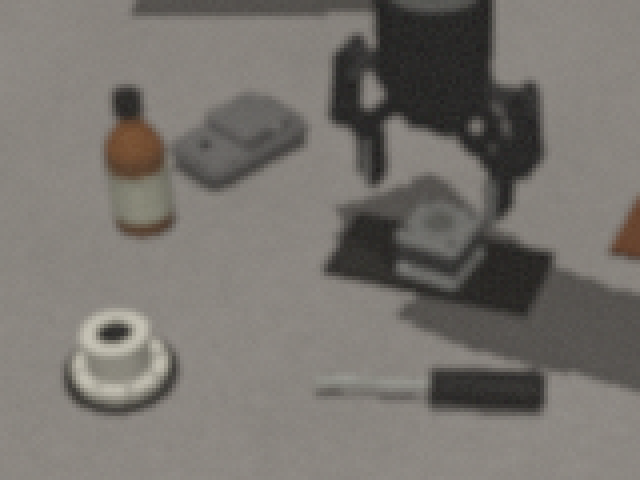

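View pics/t3.png

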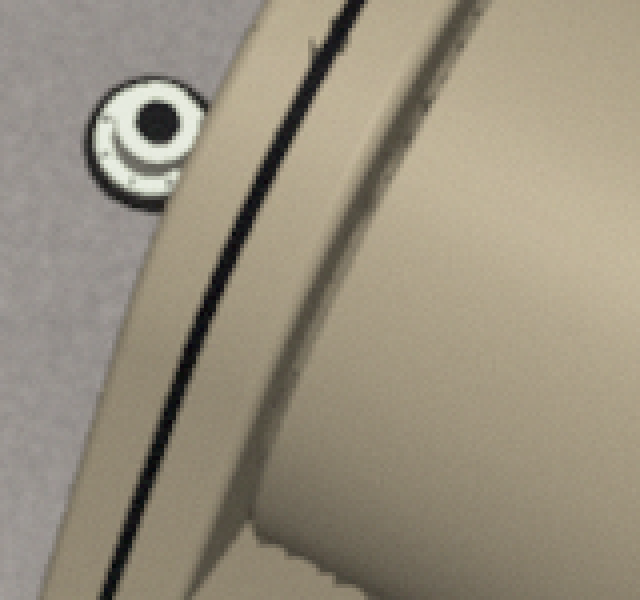

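The hub stands on the small mat at crop (118,345). The fingers straddle the motor at crop (440,240). Descending.

Emit:
{"method": "drive_tool", "body": {
  "deltas": [
    {"translation": [-0.003, 0, -0.012], "spin": 0, "jaw": 0.085},
    {"translation": [0, 0, -0.012], "spin": 0, "jaw": 0.085},
    {"translation": [0, 0, -0.006], "spin": 0, "jaw": 0.085},
    {"translation": [0, 0, 0], "spin": 0, "jaw": 0.085},
    {"translation": [0, 0, 0], "spin": 0, "jaw": 0.085}
  ]
}}

```text
time: 8.95
tool_pos: [0.4279, -0.2737, 0.0232]
orientation: [3.13, -0.002, 1.087]
force: [-0.5, -0.3, 0.8]
opening: 0.0854
```

Emit:
{"method": "drive_tool", "body": {
  "deltas": [
    {"translation": [-0.004, 0.001, -0.006], "spin": -0.004, "jaw": 0.085},
    {"translation": [-0.002, 0, -0.006], "spin": 0, "jaw": 0.085},
    {"translation": [0, 0, 0], "spin": 0, "jaw": 0.085},
    {"translation": [0, 0, 0], "spin": 0, "jaw": 0.085}
  ]
}}

```text
time: 9.28
tool_pos: [0.4225, -0.2732, 0.0121]
orientation: [3.127, -0.002, 1.083]
force: [0.6, 0.1, -0.9]
opening: 0.0851
```

Emit:
{"method": "drive_tool", "body": {
  "deltas": [
    {"translation": [0, 0, 0], "spin": 0, "jaw": 0.06},
    {"translation": [0, 0, 0], "spin": 0, "jaw": 0.04},
    {"translation": [0, 0, 0], "spin": 0, "jaw": 0.03},
    {"translation": [0, 0, 0], "spin": 0, "jaw": 0.03},
    {"translation": [0, 0, 0], "spin": 0, "jaw": 0.03},
    {"translation": [0, 0, 0], "spin": 0, "jaw": 0.03}
  ],
  "squeeze": 60
}}

```text
time: 9.78
tool_pos: [0.4227, -0.2735, 0.0127]
orientation: [3.126, -0.002, 1.083]
force: [-0.1, 0.7, -2.6]
opening: 0.0453
```

Emit:
{"method": "drive_tool", "body": {
  "deltas": [
    {"translation": [0, 0, 0.012], "spin": 0, "jaw": 0.03},
    {"translation": [0, 0, 0.02], "spin": 0, "jaw": 0.03},
    {"translation": [0.002, 0, 0.025], "spin": 0, "jaw": 0.03},
    {"translation": [0.005, 0.01, 0.025], "spin": 0.02, "jaw": 0.03},
    {"translation": [0.006, 0.02, 0.01], "spin": 0.03, "jaw": 0.03},
    {"translation": [0.006, 0.03, 0], "spin": 0.045, "jaw": 0.03},
    {"translation": [0.006, 0.03, 0], "spin": 0.045, "jaw": 0.03},
    {"translation": [0.006, 0.03, 0], "spin": 0.045, "jaw": 0.03}
  ]
}}

```text
time: 10.45
tool_pos: [0.4507, -0.1575, 0.1076]
orientation: [3.127, 0.005, 1.259]
force: [1.1, -0.3, -3.1]
opening: 0.0453
```

Emit:
{"method": "drive_tool", "body": {
  "deltas": [
    {"translation": [0.006, 0.03, 0], "spin": 0.045, "jaw": 0.03},
    {"translation": [0.006, 0.03, 0], "spin": 0.045, "jaw": 0.03},
    {"translation": [0.003, 0.03, 0], "spin": 0.045, "jaw": 0.03},
    {"translation": [0, 0.03, 0], "spin": 0.045, "jaw": 0.03},
    {"translation": [0, 0.03, 0], "spin": 0.045, "jaw": 0.03},
    {"translation": [0, 0.03, 0], "spin": 0.045, "jaw": 0.03},
    {"translation": [-0.003, 0.03, 0], "spin": 0.045, "jaw": 0.03},
    {"translation": [-0.006, 0.03, 0], "spin": 0.045, "jaw": 0.03}
  ]
}}

```text
time: 11.12
tool_pos: [0.4568, 0.095, 0.1069]
orientation: [3.126, 0.005, 1.637]
force: [0.6, 0.1, -2.3]
opening: 0.0453
```

Emit:
{"method": "drive_tool", "body": {
  "deltas": [
    {"translation": [-0.006, 0.03, 0], "spin": 0.045, "jaw": 0.03},
    {"translation": [-0.006, 0.03, 0], "spin": 0.045, "jaw": 0.03},
    {"translation": [-0.006, 0.03, 0], "spin": 0.045, "jaw": 0.03},
    {"translation": [-0.004, 0.02, 0], "spin": 0.04, "jaw": 0.03},
    {"translation": [-0.003, 0.012, -0.005], "spin": 0.02, "jaw": 0.03},
    {"translation": [0, 0.005, -0.01], "spin": 0.01, "jaw": 0.03},
    {"translation": [0, 0, -0.005], "spin": 0, "jaw": 0.03},
    {"translation": [0, 0, 0], "spin": 0, "jaw": 0.03}
  ]
}}

```text
time: 11.78
tool_pos: [0.4254, 0.2353, 0.0831]
orientation: [3.13, 0.003, 1.867]
force: [-0.2, -0.3, -3.2]
opening: 0.045
```

Emit:
{"method": "drive_tool", "body": {
  "deltas": [
    {"translation": [0.002, 0.008, -0.015], "spin": 0.005, "jaw": 0.03},
    {"translation": [0, 0.004, -0.015], "spin": 0, "jaw": 0.03},
    {"translation": [0, 0, -0.01], "spin": 0, "jaw": 0.03},
    {"translation": [0, 0, -0.006], "spin": 0, "jaw": 0.03},
    {"translation": [0, 0, 0], "spin": 0, "jaw": 0.03},
    {"translation": [0, 0, 0], "spin": 0, "jaw": 0.03}
  ]
}}

```text
time: 12.28
tool_pos: [0.4307, 0.2355, 0.0337]
orientation: [3.133, 0.01, 1.852]
force: [0.6, -0.2, -2.6]
opening: 0.0451
```

Emit:
{"method": "drive_tool", "body": {
  "deltas": [
    {"translation": [-0.001, 0.007, -0.004], "spin": 0.012, "jaw": 0.03},
    {"translation": [-0.001, 0.005, -0.004], "spin": 0.01, "jaw": 0.03},
    {"translation": [0, 0, 0], "spin": 0, "jaw": 0.03},
    {"translation": [0, 0, 0], "spin": 0, "jaw": 0.03}
  ]
}}

```text
time: 12.62
tool_pos: [0.4301, 0.2472, 0.0263]
orientation: [3.13, 0.01, 1.873]
force: [-0.2, -0.2, -2.6]
opening: 0.0453
```

Emit:
{"method": "drive_tool", "body": {
  "deltas": [
    {"translation": [-0.001, 0.001, -0.005], "spin": 0, "jaw": 0.03},
    {"translation": [0, 0, -0.004], "spin": 0, "jaw": 0.03},
    {"translation": [0, 0, 0], "spin": 0, "jaw": 0.03},
    {"translation": [0, 0, 0], "spin": 0, "jaw": 0.03}
  ]
}}

```text
time: 12.95
tool_pos: [0.429, 0.2494, 0.0171]
orientation: [3.129, 0.009, 1.874]
force: [0.1, -0.6, -1.8]
opening: 0.0448
```

Emit:
{"method": "drive_tool", "body": {
  "deltas": [
    {"translation": [-0.001, -0.001, -0.003], "spin": 0, "jaw": 0.03},
    {"translation": [0, 0, -0.001], "spin": 0, "jaw": 0.03},
    {"translation": [0, 0, -0.001], "spin": 0, "jaw": 0.03}
  ]
}}

```text
time: 13.2
tool_pos: [0.428, 0.2481, 0.0126]
orientation: [3.129, 0.009, 1.874]
force: [-2.8, -3.0, 25.6]
opening: 0.045
```

Contact. Releasing and rising.

Emit:
{"method": "drive_tool", "body": {
  "deltas": [
    {"translation": [0, 0, 0.001], "spin": 0, "jaw": 0.055},
    {"translation": [0, 0, 0], "spin": 0, "jaw": 0.07},
    {"translation": [0, 0, 0], "spin": 0, "jaw": 0.085},
    {"translation": [0, 0, 0], "spin": 0, "jaw": 0.085},
    {"translation": [0, 0, 0.015], "spin": 0, "jaw": 0.085},
    {"translation": [0, 0, 0.025], "spin": 0, "jaw": 0.085},
    {"translation": [0, 0, 0.03], "spin": 0, "jaw": 0.085},
    {"translation": [0, 0, 0.02], "spin": 0, "jaw": 0.085}
  ]
}}

```text
time: 13.87
tool_pos: [0.4262, 0.2459, 0.1031]
orientation: [3.136, 0.011, 1.871]
force: [1.2, -0.1, 0.4]
opening: 0.085
```

Emit:
{"method": "drive_tool", "body": {
  "deltas": [
    {"translation": [0.008, -0.003, 0.005], "spin": -0.05, "jaw": 0.085},
    {"translation": [0.016, -0.006, 0], "spin": -0.09, "jaw": 0.085},
    {"translation": [0.018, -0.007, 0], "spin": -0.1, "jaw": 0.085},
    {"translation": [0.018, -0.007, 0], "spin": -0.1, "jaw": 0.085},
    {"translation": [0.018, -0.007, 0], "spin": -0.1, "jaw": 0.085},
    {"translation": [0.018, -0.007, 0], "spin": -0.1, "jaw": 0.085},
    {"translation": [0.018, -0.007, 0], "spin": -0.1, "jaw": 0.085},
    {"translation": [0.018, -0.007, 0], "spin": -0.1, "jaw": 0.085}
  ]
}}

```text
time: 14.53
tool_pos: [0.5601, 0.198, 0.1142]
orientation: [3.133, 0.003, 1.108]
force: [-0.3, -1.2, 0.4]
opening: 0.0848
```

Emit:
{"method": "drive_tool", "body": {
  "deltas": [
    {"translation": [0.018, -0.007, 0], "spin": -0.1, "jaw": 0.085},
    {"translation": [0.018, -0.007, 0], "spin": -0.1, "jaw": 0.085},
    {"translation": [0.018, -0.007, 0], "spin": -0.1, "jaw": 0.085},
    {"translation": [0.015, -0.006, 0], "spin": -0.1, "jaw": 0.085},
    {"translation": [0.01, -0.004, 0], "spin": -0.07, "jaw": 0.085},
    {"translation": [0.004, -0.002, 0], "spin": -0.03, "jaw": 0.085},
    {"translation": [0, 0, 0], "spin": 0, "jaw": 0.085}
  ]
}}

```text
time: 15.12
tool_pos: [0.65, 0.1604, 0.1124]
orientation: [3.13, 0.003, 0.577]
force: [-0.6, 0.8, -0.2]
opening: 0.0851
```

Emit:
{"method": "drive_tool", "body": {
  "deltas": [
    {"translation": [0.003, 0, -0.02], "spin": 0.02, "jaw": 0.085},
    {"translation": [0, 0, -0.02], "spin": 0.01, "jaw": 0.085},
    {"translation": [0, 0, -0.015], "spin": 0, "jaw": 0.085},
    {"translation": [0, 0, -0.006], "spin": 0, "jaw": 0.085},
    {"translation": [0, 0, 0], "spin": 0, "jaw": 0.085}
  ]
}}

```text
time: 15.53
tool_pos: [0.6519, 0.1615, 0.0492]
orientation: [3.131, 0.002, 0.614]
force: [0.3, -0.5, 0.6]
opening: 0.0853
```

```bash
python3 - <<'E'
from h import *
o=readout.observe();print(o["tool_pos"],o["orientation"])
s=optics.capture("side");t=optics.capture("top")
crop(s,120,230,190,125,4,"pics/s4.png");crop(t,60,60,190,190,4,"pics/t4.png")
E
```

```text
[0.65190685 0.16151007 0.04919385] [3.13079765e+00 2.44552240e-03 6.13620237e-01]
```

View pics/s4.png

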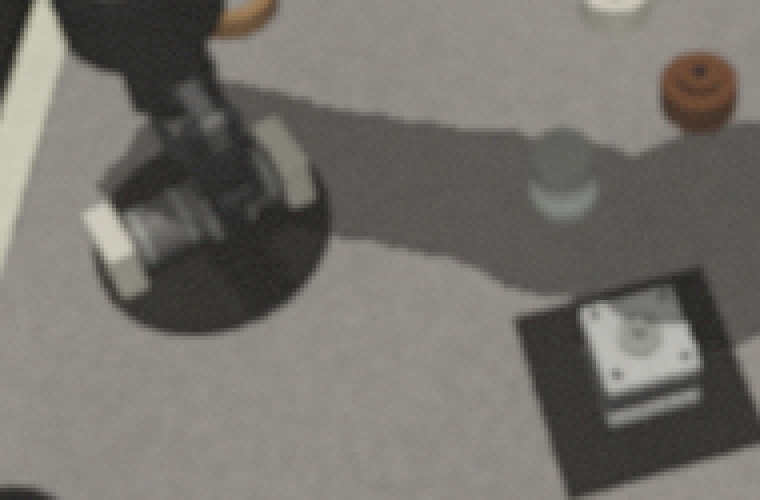

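View pics/t4.png

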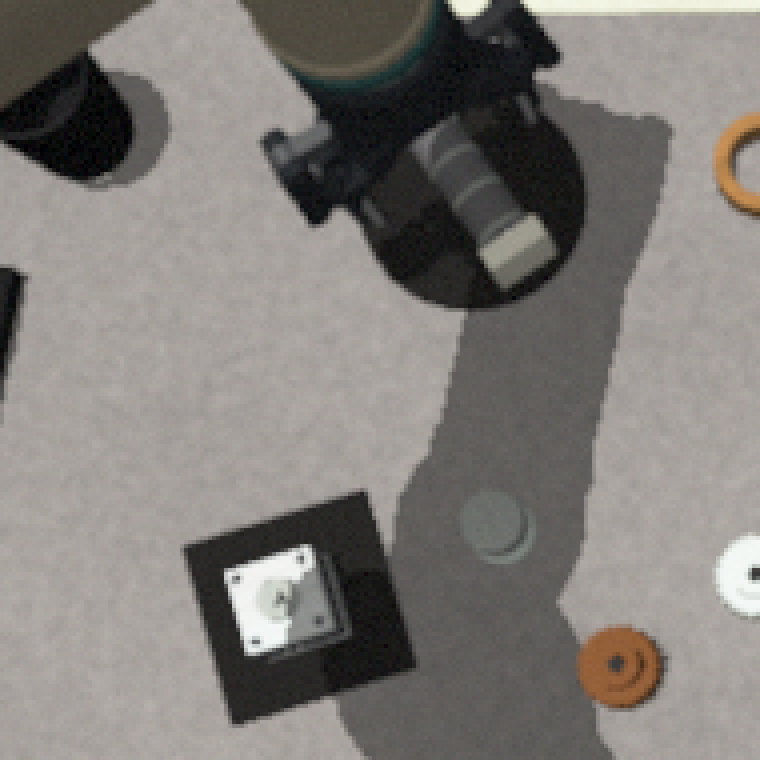

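The motor sits square on its mat at crop (285,605). The fingers straddle the roller at mid-length. Descending.

Emit:
{"method": "drive_tool", "body": {
  "deltas": [
    {"translation": [0.001, -0.001, -0.012], "spin": -0.004, "jaw": 0.085},
    {"translation": [0, 0, -0.012], "spin": 0, "jaw": 0.085},
    {"translation": [0, 0, -0.006], "spin": 0, "jaw": 0.085},
    {"translation": [0, 0, 0], "spin": 0, "jaw": 0.085},
    {"translation": [0, 0, 0], "spin": 0, "jaw": 0.085}
  ]
}}

```text
time: 16.05
tool_pos: [0.6557, 0.161, 0.0207]
orientation: [3.128, -0.004, 0.61]
force: [-0.4, -0.3, 0.6]
opening: 0.085
```

Emit:
{"method": "drive_tool", "body": {
  "deltas": [
    {"translation": [-0.002, -0.001, -0.005], "spin": 0, "jaw": 0.085},
    {"translation": [0, 0, -0.004], "spin": 0, "jaw": 0.085},
    {"translation": [0, 0, 0], "spin": 0, "jaw": 0.085},
    {"translation": [0, 0, 0], "spin": 0, "jaw": 0.085}
  ]
}}

```text
time: 16.38
tool_pos: [0.6538, 0.1598, 0.0112]
orientation: [3.128, -0.004, 0.61]
force: [0.2, 0.7, 0.4]
opening: 0.085
```

Emit:
{"method": "drive_tool", "body": {
  "deltas": [
    {"translation": [0, 0, 0], "spin": 0, "jaw": 0.06},
    {"translation": [0, 0, 0], "spin": 0, "jaw": 0.035},
    {"translation": [0, 0, 0], "spin": 0, "jaw": 0.02},
    {"translation": [0, 0, 0], "spin": 0, "jaw": 0.015},
    {"translation": [0, 0, 0], "spin": 0, "jaw": 0.015},
    {"translation": [0, 0, 0], "spin": 0, "jaw": 0.015},
    {"translation": [0, 0, 0], "spin": 0, "jaw": 0.015},
    {"translation": [0, 0, 0], "spin": 0, "jaw": 0.015}
  ]
}}

```text
time: 17.05
tool_pos: [0.6544, 0.1598, 0.0123]
orientation: [3.127, -0.006, 0.61]
force: [-1.2, -0.3, 0.7]
opening: 0.028
```

Emit:
{"method": "drive_tool", "body": {
  "deltas": [
    {"translation": [0, 0, 0.012], "spin": 0, "jaw": 0.015},
    {"translation": [0, 0, 0.02], "spin": 0, "jaw": 0.015},
    {"translation": [0, 0, 0.025], "spin": 0, "jaw": 0.015},
    {"translation": [0, 0, 0.025], "spin": 0, "jaw": 0.015},
    {"translation": [0, 0, 0.01], "spin": 0, "jaw": 0.015},
    {"translation": [0, 0, 0], "spin": 0, "jaw": 0.015}
  ]
}}

```text
time: 17.55
tool_pos: [0.6508, 0.1594, 0.1073]
orientation: [3.13, 0.001, 0.61]
force: [-0.0, -0.6, -3.3]
opening: 0.0283
```

```bash
python3 - <<'E'
from h import *
o=readout.observe();print(o["tool_pos"],o["orientation"])
s=optics.capture("side")
crop(s,120,200,190,125,4,"pics/s5.png")
E
```

```text
[0.65077339 0.1594176  0.10730073] [3.12994102e+00 8.94585006e-04 6.09564415e-01]
```

View pics/s5.png

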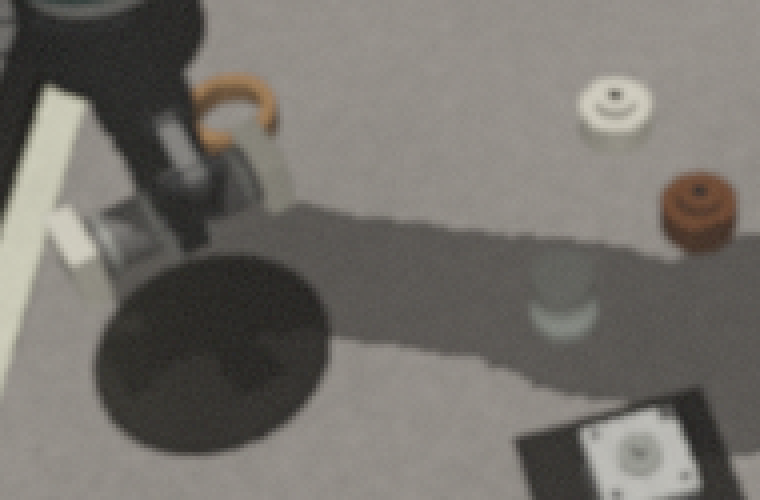

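The roller is lifted level, and the round mat is now unobstructed. Carrying it to the long mat.

```bash
python3 - <<'E'
from meas import *
s=optics.capture("side"); m=comp(s,s["pixels"].max(2)<70,(175,290)); h=hull(m)
print(circw(s,h,.005)); print(circw(s,h,.003))
E
```

```text
(array([ 0.7419, -0.0597]), np.float64(545.4372123154932))
(array([ 0.7427, -0.0617]), np.float64(546.872449406909))
```

Emit:
{"method": "drive_tool", "body": {
  "deltas": [
    {"translation": [-0.005, -0.01, 0], "spin": -0.02, "jaw": 0.015},
    {"translation": [-0.01, -0.02, 0], "spin": -0.05, "jaw": 0.015},
    {"translation": [-0.015, -0.029, 0], "spin": -0.06, "jaw": 0.015},
    {"translation": [-0.015, -0.029, 0], "spin": -0.06, "jaw": 0.015},
    {"translation": [-0.015, -0.029, 0], "spin": -0.06, "jaw": 0.015},
    {"translation": [-0.015, -0.029, 0], "spin": -0.06, "jaw": 0.015},
    {"translation": [-0.015, -0.029, 0], "spin": -0.06, "jaw": 0.015},
    {"translation": [-0.015, -0.029, 0], "spin": -0.06, "jaw": 0.015}
  ]
}}

```text
time: 18.32
tool_pos: [0.5309, -0.0443, 0.0927]
orientation: [3.138, 0.018, 0.169]
force: [-0.2, 0.2, -2.0]
opening: 0.0284
```

Emit:
{"method": "drive_tool", "body": {
  "deltas": [
    {"translation": [-0.015, -0.029, 0], "spin": -0.06, "jaw": 0.015},
    {"translation": [-0.015, -0.029, 0], "spin": -0.06, "jaw": 0.015},
    {"translation": [-0.015, -0.029, 0], "spin": -0.06, "jaw": 0.015},
    {"translation": [-0.015, -0.029, 0], "spin": -0.06, "jaw": 0.015},
    {"translation": [-0.015, -0.029, 0], "spin": -0.06, "jaw": 0.015},
    {"translation": [-0.012, -0.022, 0], "spin": -0.06, "jaw": 0.015},
    {"translation": [-0.008, -0.012, 0], "spin": -0.04, "jaw": 0.015},
    {"translation": [0, 0, 0], "spin": 0, "jaw": 0.015}
  ]
}}

```text
time: 18.98
tool_pos: [0.4113, -0.2396, 0.0859]
orientation: [3.13, 0.04, -0.278]
force: [0.0, 0.3, -1.5]
opening: 0.0277
```

Emit:
{"method": "drive_tool", "body": {
  "deltas": [
    {"translation": [0.003, -0.008, 0], "spin": -0.015, "jaw": 0.015},
    {"translation": [0.003, -0.009, 0], "spin": -0.02, "jaw": 0.015},
    {"translation": [0.003, -0.009, 0], "spin": -0.015, "jaw": 0.015},
    {"translation": [0.002, -0.006, 0], "spin": -0.01, "jaw": 0.015},
    {"translation": [0.001, -0.003, 0], "spin": 0, "jaw": 0.015},
    {"translation": [0, 0, 0], "spin": 0, "jaw": 0.015}
  ]
}}

```text
time: 19.48
tool_pos: [0.4241, -0.275, 0.0832]
orientation: [3.132, 0.045, -0.34]
force: [-0.1, -1.1, -2.7]
opening: 0.0277
```

The tool has picked up a tilt of about 2.6°. I lower it near the mat, then soften the grip so the roller levels itself as it touches.

Emit:
{"method": "drive_tool", "body": {
  "deltas": [
    {"translation": [0, -0.001, -0.01], "spin": 0, "jaw": 0.015},
    {"translation": [0, 0, -0.015], "spin": 0, "jaw": 0.015},
    {"translation": [0, 0, -0.012], "spin": 0, "jaw": 0.015},
    {"translation": [0, 0, -0.007], "spin": 0, "jaw": 0.015},
    {"translation": [0, 0, 0], "spin": 0, "jaw": 0.015},
    {"translation": [0, 0, 0], "spin": 0, "jaw": 0.015}
  ]
}}

```text
time: 19.98
tool_pos: [0.4257, -0.2728, 0.035]
orientation: [3.135, 0.046, -0.333]
force: [-0.3, -0.3, -2.0]
opening: 0.0275
```

```bash
python3 - <<'E'
from h import *
o=readout.observe();print(o["tool_pos"],o["orientation"])
s=optics.capture("side")
crop(s,190,90,160,120,4,"pics/s6.png")
E
```

```text
[ 0.42574341 -0.27282268  0.03496012] [ 3.13454052  0.04598965 -0.33342416]
```

View pics/s6.png

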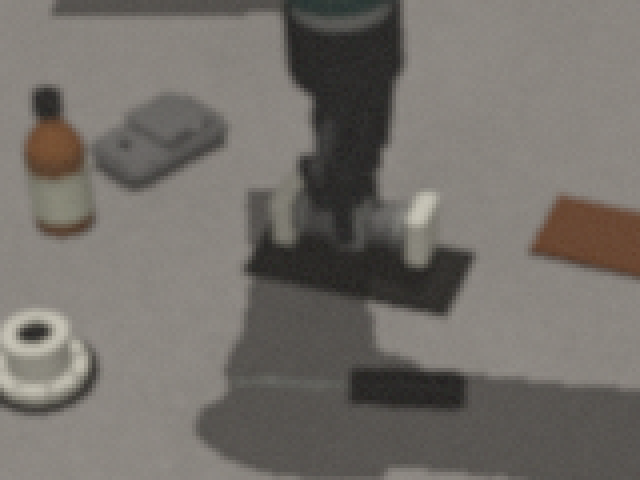

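The roller hangs lengthwise over the long mat, with blocks at crop (285,215) and (422,230).

Emit:
{"method": "drive_tool", "body": {
  "deltas": [
    {"translation": [-0.002, -0.003, -0.006], "spin": -0.004, "jaw": 0.015},
    {"translation": [0, -0.001, -0.006], "spin": -0.003, "jaw": 0.015},
    {"translation": [0, 0, -0.002], "spin": 0, "jaw": 0.015},
    {"translation": [0, 0, 0], "spin": 0, "jaw": 0.015},
    {"translation": [0, 0, 0], "spin": 0, "jaw": 0.015}
  ],
  "squeeze": 30
}}

```text
time: 20.45
tool_pos: [0.4243, -0.2779, 0.021]
orientation: [3.134, 0.043, -0.341]
force: [0.4, -0.7, -2.7]
opening: 0.0281
```

Emit:
{"method": "drive_tool", "body": {
  "deltas": [
    {"translation": [-0.001, 0.001, -0.003], "spin": 0, "jaw": 0.015},
    {"translation": [0, 0, -0.003], "spin": 0, "jaw": 0.015},
    {"translation": [0, 0, -0.001], "spin": 0, "jaw": 0.015}
  ],
  "squeeze": 20
}}

```text
time: 20.7
tool_pos: [0.4234, -0.2772, 0.014]
orientation: [3.133, 0.042, -0.341]
force: [-1.0, 0.2, 1.4]
opening: 0.0282
```

Emit:
{"method": "drive_tool", "body": {
  "deltas": [
    {"translation": [0, 0, -0.0015], "spin": 0, "jaw": 0.015},
    {"translation": [0, 0, -0.0015], "spin": 0, "jaw": 0.015}
  ]
}}

```text
time: 20.87
tool_pos: [0.4228, -0.277, 0.0121]
orientation: [3.134, 0.042, -0.342]
force: [-3.4, 4.7, 24.3]
opening: 0.0282
```

Emit:
{"method": "drive_tool", "body": {
  "deltas": [
    {"translation": [0, 0, 0.001], "spin": 0, "jaw": 0.04},
    {"translation": [0, 0, 0], "spin": 0, "jaw": 0.06},
    {"translation": [0, 0, 0], "spin": 0, "jaw": 0.085},
    {"translation": [0, 0, 0], "spin": 0, "jaw": 0.085},
    {"translation": [0, 0, 0], "spin": 0, "jaw": 0.085},
    {"translation": [0, 0, 0.015], "spin": 0, "jaw": 0.085},
    {"translation": [0, 0, 0.025], "spin": 0, "jaw": 0.085},
    {"translation": [0, 0, 0.02], "spin": 0, "jaw": 0.085}
  ]
}}

```text
time: 21.53
tool_pos: [0.4215, -0.276, 0.0719]
orientation: [3.136, 0.047, -0.342]
force: [0.4, -0.4, 0.6]
opening: 0.0851
```

Emit:
{"method": "drive_tool", "body": {
  "deltas": [
    {"translation": [0, 0.003, 0.025], "spin": 0.03, "jaw": 0.085},
    {"translation": [0.015, 0.008, 0.01], "spin": 0.08, "jaw": 0.085},
    {"translation": [0.02, 0.01, 0], "spin": 0.1, "jaw": 0.085},
    {"translation": [0.022, 0.012, 0], "spin": 0.1, "jaw": 0.085},
    {"translation": [0.022, 0.012, 0], "spin": 0.1, "jaw": 0.085},
    {"translation": [0.022, 0.012, 0], "spin": 0.1, "jaw": 0.085},
    {"translation": [0.022, 0.012, 0], "spin": 0.1, "jaw": 0.085},
    {"translation": [0.022, 0.012, 0], "spin": 0.1, "jaw": 0.085}
  ]
}}

```text
time: 22.2
tool_pos: [0.5677, -0.1974, 0.1139]
orientation: [3.127, 0.045, 0.385]
force: [-0.4, 0.9, 0.0]
opening: 0.085
```

```bash
python3 - <<'E'
from meas import *
s=optics.capture("side");t=optics.capture("top")
crop(s,170,90,160,120,4,"pics/s7.png");cv2.imwrite("pics/t7.png",t["pixels"][:,:,::-1])
c=s
m=comp(s,(s["pixels"].max(2)<70),(175,290)); h=hull(m); print("round",circw(s,h,.005))
g=np.indices((420,560))[::-1]
for b in [(198,173)]:
    m=comp(s,(s["pixels"].max(2)<90)&(np.hypot(g[0]-b[0],g[1]-b[1])<6),b); ys,xs=np.where(m); v=[xs.mean(),ys.mean()];print(v,m.sum(),plane(s,v,.039))
E
```

```text
round (array([0.6504, 0.1619]), np.float64(121.70739437482031))
[np.float64(198.2), np.float64(172.6)] 20 [[ 0.633  -0.1658  0.039 ]]
```

View pics/s7.png

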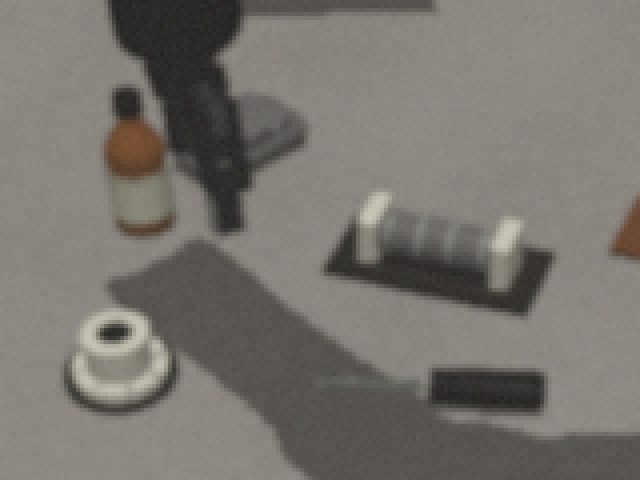

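View pics/t7.png

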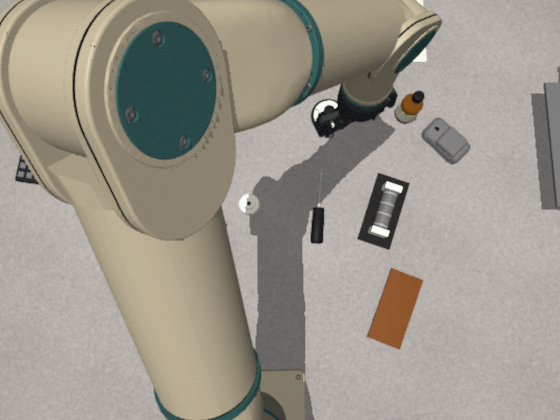

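The roller sits lengthwise on the long mat, at crop (440,240). The hub is at (0.633,-0.166) and the round mat is refined to (0.6505,0.1615). Back to the hub.

Emit:
{"method": "drive_tool", "body": {
  "deltas": [
    {"translation": [0.004, 0.003, 0], "spin": 0.08, "jaw": 0.085},
    {"translation": [0.01, 0.004, 0], "spin": 0.1, "jaw": 0.085},
    {"translation": [0.01, 0.005, 0], "spin": 0.11, "jaw": 0.085},
    {"translation": [0.01, 0.005, 0], "spin": 0.11, "jaw": 0.085},
    {"translation": [0.01, 0.005, 0], "spin": 0.11, "jaw": 0.085},
    {"translation": [0.008, 0.003, 0], "spin": 0.11, "jaw": 0.085},
    {"translation": [0.004, 0.001, 0], "spin": 0.06, "jaw": 0.085},
    {"translation": [0, 0, 0], "spin": 0, "jaw": 0.085}
  ]
}}

```text
time: 22.97
tool_pos: [0.6246, -0.1691, 0.1112]
orientation: [3.131, 0.047, 1.094]
force: [0.5, 0.1, -1.0]
opening: 0.0847
```

Emit:
{"method": "drive_tool", "body": {
  "deltas": [
    {"translation": [0.006, 0.002, -0.02], "spin": 0, "jaw": 0.085},
    {"translation": [0.002, 0.001, -0.02], "spin": 0, "jaw": 0.085},
    {"translation": [0, 0, -0.015], "spin": 0, "jaw": 0.085},
    {"translation": [0, 0, -0.008], "spin": 0, "jaw": 0.085},
    {"translation": [0, 0, 0], "spin": 0, "jaw": 0.085},
    {"translation": [0, 0, 0], "spin": 0, "jaw": 0.085}
  ]
}}

```text
time: 23.47
tool_pos: [0.629, -0.1701, 0.0464]
orientation: [3.131, 0.05, 1.076]
force: [-0.3, 0.1, -1.0]
opening: 0.0847
```

Emit:
{"method": "drive_tool", "body": {
  "deltas": [
    {"translation": [0.003, 0.003, -0.01], "spin": 0, "jaw": 0.085},
    {"translation": [0.002, 0.002, -0.01], "spin": 0, "jaw": 0.085},
    {"translation": [0, 0, -0.004], "spin": 0, "jaw": 0.085},
    {"translation": [0, 0, 0], "spin": 0, "jaw": 0.085},
    {"translation": [0, 0, 0], "spin": 0, "jaw": 0.085}
  ]
}}

```text
time: 23.88
tool_pos: [0.6354, -0.1655, 0.0223]
orientation: [3.128, 0.05, 1.074]
force: [0.0, -0.0, 0.2]
opening: 0.0848
```

Emit:
{"method": "drive_tool", "body": {
  "deltas": [
    {"translation": [-0.001, 0, -0.004], "spin": 0, "jaw": 0.085},
    {"translation": [0, 0, -0.002], "spin": 0, "jaw": 0.085},
    {"translation": [0, 0, 0], "spin": 0, "jaw": 0.06},
    {"translation": [0, 0, 0], "spin": 0, "jaw": 0.04},
    {"translation": [0, 0, 0], "spin": 0, "jaw": 0.03},
    {"translation": [0, 0, 0], "spin": 0, "jaw": 0.03},
    {"translation": [0, 0, 0], "spin": 0, "jaw": 0.03},
    {"translation": [0, 0, 0], "spin": 0, "jaw": 0.03}
  ],
  "squeeze": 40
}}

```text
time: 24.55
tool_pos: [0.635, -0.1659, 0.0172]
orientation: [3.126, 0.05, 1.073]
force: [0.7, -0.2, -1.1]
opening: 0.0426
```

Emit:
{"method": "drive_tool", "body": {
  "deltas": [
    {"translation": [0, 0, 0.012], "spin": 0, "jaw": 0.03},
    {"translation": [0, 0, 0.02], "spin": 0, "jaw": 0.03},
    {"translation": [0, 0.005, 0.025], "spin": 0, "jaw": 0.03},
    {"translation": [0, 0.01, 0.02], "spin": 0.02, "jaw": 0.03},
    {"translation": [0.001, 0.02, 0.005], "spin": 0.03, "jaw": 0.03},
    {"translation": [0.001, 0.027, 0.001], "spin": 0.04, "jaw": 0.03},
    {"translation": [0.001, 0.027, 0.001], "spin": 0.04, "jaw": 0.03},
    {"translation": [0.001, 0.027, 0.001], "spin": 0.04, "jaw": 0.03}
  ]
}}

```text
time: 25.22
tool_pos: [0.6361, -0.058, 0.1115]
orientation: [3.122, 0.057, 1.234]
force: [0.8, 0.5, -1.1]
opening: 0.0424
```

Emit:
{"method": "drive_tool", "body": {
  "deltas": [
    {"translation": [0.001, 0.027, 0.001], "spin": 0.04, "jaw": 0.03},
    {"translation": [0.001, 0.027, 0.001], "spin": 0.04, "jaw": 0.03},
    {"translation": [0.001, 0.027, 0.001], "spin": 0.04, "jaw": 0.03},
    {"translation": [0.001, 0.027, 0.001], "spin": 0.04, "jaw": 0.03},
    {"translation": [0.001, 0.027, 0.001], "spin": 0.04, "jaw": 0.03},
    {"translation": [0.001, 0.027, 0.001], "spin": 0.04, "jaw": 0.03},
    {"translation": [0.001, 0.02, 0.001], "spin": 0.03, "jaw": 0.03},
    {"translation": [0, 0.01, 0], "spin": 0, "jaw": 0.03}
  ]
}}

```text
time: 25.88
tool_pos: [0.6423, 0.1485, 0.1263]
orientation: [3.117, 0.053, 1.522]
force: [0.9, 1.0, -1.5]
opening: 0.0429
```

Emit:
{"method": "drive_tool", "body": {
  "deltas": [
    {"translation": [0.004, 0.004, -0.015], "spin": 0, "jaw": 0.03},
    {"translation": [0.003, 0.003, -0.02], "spin": 0, "jaw": 0.03},
    {"translation": [0, 0, -0.02], "spin": 0, "jaw": 0.03},
    {"translation": [0, 0, -0.015], "spin": 0, "jaw": 0.03},
    {"translation": [0, 0, -0.008], "spin": 0, "jaw": 0.03},
    {"translation": [0, 0, 0], "spin": 0, "jaw": 0.03},
    {"translation": [0, 0, 0], "spin": 0, "jaw": 0.03}
  ]
}}

```text
time: 26.47
tool_pos: [0.6504, 0.1523, 0.0433]
orientation: [3.115, 0.056, 1.516]
force: [-0.3, -0.4, -0.1]
opening: 0.043
```

Emit:
{"method": "drive_tool", "body": {
  "deltas": [
    {"translation": [0, 0.005, -0.008], "spin": 0, "jaw": 0.03},
    {"translation": [0, 0.004, -0.008], "spin": 0, "jaw": 0.03},
    {"translation": [0, 0, -0.003], "spin": 0, "jaw": 0.03},
    {"translation": [0, 0, 0], "spin": 0, "jaw": 0.03},
    {"translation": [0, 0, 0], "spin": 0, "jaw": 0.03}
  ]
}}

```text
time: 26.88
tool_pos: [0.6523, 0.1604, 0.0246]
orientation: [3.112, 0.056, 1.513]
force: [-1.0, 0.5, -1.0]
opening: 0.0425
```

Emit:
{"method": "drive_tool", "body": {
  "deltas": [
    {"translation": [-0.001, 0.001, -0.004], "spin": 0, "jaw": 0.03},
    {"translation": [0, 0, -0.002], "spin": 0, "jaw": 0.03},
    {"translation": [0, 0, -0.001], "spin": 0, "jaw": 0.03}
  ]
}}

```text
time: 27.13
tool_pos: [0.6521, 0.1619, 0.0182]
orientation: [3.11, 0.055, 1.513]
force: [1.5, -0.1, -2.2]
opening: 0.0427
```

Emit:
{"method": "drive_tool", "body": {
  "deltas": [
    {"translation": [0, 0, -0.002], "spin": 0, "jaw": 0.03},
    {"translation": [0, 0, -0.002], "spin": 0, "jaw": 0.03}
  ]
}}

```text
time: 27.3
tool_pos: [0.6523, 0.1619, 0.0172]
orientation: [3.11, 0.055, 1.513]
force: [-6.0, -0.1, 19.4]
opening: 0.0428
```

Down. Releasing, rising and backing off toward the gear.

Emit:
{"method": "drive_tool", "body": {
  "deltas": [
    {"translation": [0, 0, 0.001], "spin": 0, "jaw": 0.05},
    {"translation": [0, 0, 0], "spin": 0, "jaw": 0.07},
    {"translation": [0, 0, 0], "spin": 0, "jaw": 0.085},
    {"translation": [0, 0, 0], "spin": 0, "jaw": 0.085},
    {"translation": [0, 0, 0.015], "spin": 0, "jaw": 0.085},
    {"translation": [0, 0, 0.025], "spin": 0, "jaw": 0.085},
    {"translation": [0, 0, 0.03], "spin": 0, "jaw": 0.085},
    {"translation": [0, 0, 0.02], "spin": 0, "jaw": 0.085}
  ]
}}

```text
time: 27.97
tool_pos: [0.6494, 0.1605, 0.1094]
orientation: [3.117, 0.058, 1.512]
force: [1.3, -0.5, 0.5]
opening: 0.0849
```

Emit:
{"method": "drive_tool", "body": {
  "deltas": [
    {"translation": [-0.01, -0.008, 0], "spin": 0, "jaw": 0.085},
    {"translation": [-0.02, -0.015, 0], "spin": 0, "jaw": 0.085},
    {"translation": [-0.025, -0.018, 0], "spin": 0, "jaw": 0.085},
    {"translation": [-0.025, -0.018, 0], "spin": 0, "jaw": 0.085},
    {"translation": [-0.025, -0.018, 0], "spin": 0, "jaw": 0.085},
    {"translation": [-0.025, -0.018, 0], "spin": 0, "jaw": 0.085},
    {"translation": [-0.025, -0.018, 0], "spin": 0, "jaw": 0.085},
    {"translation": [-0.025, -0.018, 0], "spin": 0, "jaw": 0.085}
  ]
}}

```text
time: 28.63
tool_pos: [0.4752, 0.0313, 0.1247]
orientation: [3.087, 0.049, 1.521]
force: [0.3, -1.3, 0.6]
opening: 0.0849
```

Emit:
{"method": "drive_tool", "body": {
  "deltas": [
    {"translation": [-0.018, -0.013, 0], "spin": 0, "jaw": 0.085},
    {"translation": [-0.01, -0.007, 0], "spin": 0, "jaw": 0.085},
    {"translation": [0, 0, 0], "spin": 0, "jaw": 0.085},
    {"translation": [0, 0, 0], "spin": 0, "jaw": 0.085}
  ]
}}

```text
time: 28.97
tool_pos: [0.4402, 0.0062, 0.1284]
orientation: [3.089, 0.047, 1.512]
force: [0.9, 0.8, -0.6]
opening: 0.0851
```

Emit:
{"method": "drive_tool", "body": {
  "deltas": [
    {"translation": [0.03, 0.01, 0], "spin": 0, "jaw": 0.085},
    {"translation": [0.03, 0.01, 0], "spin": 0, "jaw": 0.085},
    {"translation": [0.03, 0.01, 0], "spin": 0, "jaw": 0.085},
    {"translation": [0.03, 0.01, 0], "spin": 0, "jaw": 0.085},
    {"translation": [0, 0, 0], "spin": 0, "jaw": 0.085},
    {"translation": [0, 0, 0], "spin": 0, "jaw": 0.085}
  ]
}}

```text
time: 29.47
tool_pos: [0.5708, 0.0532, 0.1315]
orientation: [3.082, 0.045, 1.516]
force: [-1.3, -0.6, -0.5]
opening: 0.0846
```

```bash
python3 - <<'E'
from meas import *
o=readout.observe();print(o["tool_pos"],o["orientation"])
s=optics.capture("side");t=optics.capture("top")
cv2.imwrite("pics/s8.png",s["pixels"][:,:,::-1]);cv2.imwrite("pics/t8.png",t["pixels"][:,:,::-1])
E
```

```text
[0.5708 0.0532 0.1315] [3.0819 0.0449 1.5161]
```

View pics/s8.png

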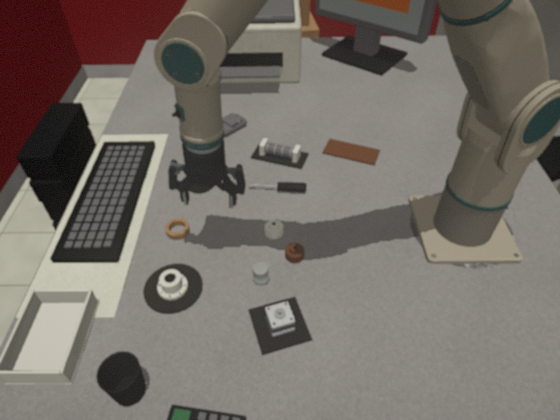

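View pics/t8.png

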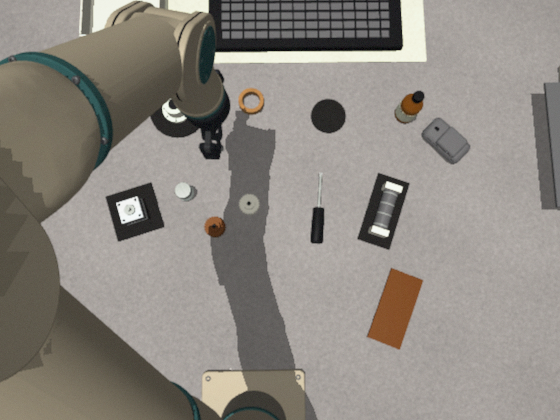

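The motor, hub and roller all look right on their mats, and the bystanders have not moved. Back to the gear at top pixel (249,204).

Emit:
{"method": "drive_tool", "body": {
  "deltas": [
    {"translation": [-0.012, -0.004, -0.003], "spin": 0, "jaw": 0.085},
    {"translation": [-0.02, -0.007, -0.005], "spin": 0, "jaw": 0.085},
    {"translation": [-0.022, -0.008, -0.005], "spin": 0, "jaw": 0.085},
    {"translation": [-0.022, -0.008, -0.005], "spin": 0, "jaw": 0.085},
    {"translation": [-0.022, -0.008, -0.005], "spin": 0, "jaw": 0.085},
    {"translation": [-0.015, -0.005, -0.005], "spin": 0, "jaw": 0.085},
    {"translation": [-0.008, -0.003, -0.005], "spin": 0, "jaw": 0.085},
    {"translation": [0, 0, 0], "spin": 0, "jaw": 0.085}
  ]
}}

```text
time: 30.23
tool_pos: [0.4372, 0.0083, 0.0994]
orientation: [3.085, 0.045, 1.516]
force: [-0.6, -0.2, -0.1]
opening: 0.0853
```

Emit:
{"method": "drive_tool", "body": {
  "deltas": [
    {"translation": [0.002, -0.001, -0.015], "spin": 0, "jaw": 0.085},
    {"translation": [0, 0, -0.02], "spin": 0, "jaw": 0.085},
    {"translation": [0, 0, -0.015], "spin": 0, "jaw": 0.085},
    {"translation": [0, 0, -0.006], "spin": 0, "jaw": 0.085},
    {"translation": [0, 0, 0], "spin": 0, "jaw": 0.085},
    {"translation": [0, 0, 0], "spin": 0, "jaw": 0.085}
  ]
}}

```text
time: 30.73
tool_pos: [0.4407, 0.0087, 0.0528]
orientation: [3.083, 0.04, 1.515]
force: [-1.1, 0.3, 0.5]
opening: 0.0851
```

```bash
python3 - <<'E'
from h import *
s=optics.capture("side")
crop(s,210,160,140,110,4,"pics/s9.png")
E
```

```text
(no output)
```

View pics/s9.png

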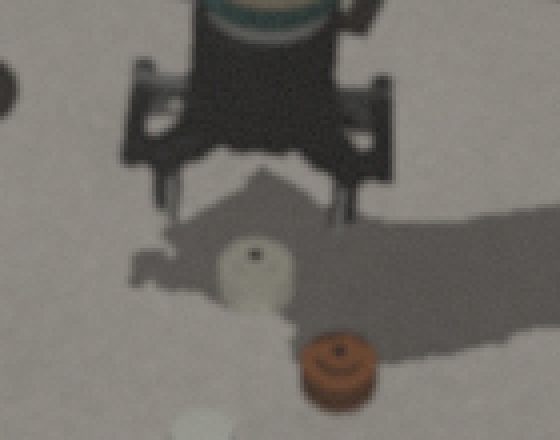

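The fingers straddle the white gear at crop (255,275), and the brown one is clear of them.

Emit:
{"method": "drive_tool", "body": {
  "deltas": [
    {"translation": [-0.001, -0.002, -0.014], "spin": 0, "jaw": 0.085},
    {"translation": [0, 0, -0.014], "spin": 0, "jaw": 0.085},
    {"translation": [0, 0, -0.007], "spin": 0, "jaw": 0.085},
    {"translation": [0, 0, 0], "spin": 0, "jaw": 0.085},
    {"translation": [0, 0, 0], "spin": 0, "jaw": 0.085}
  ]
}}

```text
time: 31.2
tool_pos: [0.4499, 0.0088, 0.0273]
orientation: [3.094, 0.038, 1.514]
force: [0.6, 0.1, -0.4]
opening: 0.0849
```

Emit:
{"method": "drive_tool", "body": {
  "deltas": [
    {"translation": [-0.006, -0.001, -0.004], "spin": 0, "jaw": 0.085},
    {"translation": [-0.004, -0.001, -0.004], "spin": 0, "jaw": 0.085},
    {"translation": [0, 0, -0.004], "spin": 0, "jaw": 0.085},
    {"translation": [0, 0, 0], "spin": 0, "jaw": 0.085},
    {"translation": [0, 0, 0], "spin": 0, "jaw": 0.085}
  ]
}}

```text
time: 31.62
tool_pos: [0.4455, 0.0075, 0.0224]
orientation: [3.106, 0.038, 1.51]
force: [0.6, 0.3, -0.0]
opening: 0.0848
```

```bash
python3 - <<'E'
from h import *
o=readout.observe()
print(np.round(o["joint_positions"],3),np.round(o["force"],1))
s=optics.capture("side")
crop(s,210,160,140,110,4,"pics/s10.png")
E
```

```text
[-0.356  0.778  0.361  2.259 -1.099  0.234  0.928] [ 0.6  0.3 -0. ]
```

View pics/s10.png

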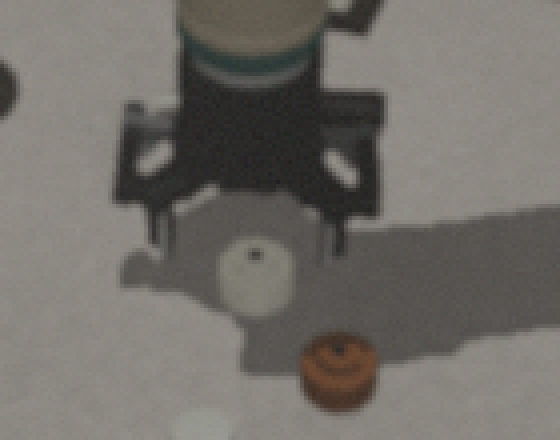

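Joints 5 and 6 sit at their range ends (-1.099 and 0.234), which explains the drift and tilt. I lift away and use tool spin to shift the wrist share back to a healthy posture before gripping.

Emit:
{"method": "drive_tool", "body": {
  "deltas": [
    {"translation": [0, 0, 0.015], "spin": 0, "jaw": 0.085},
    {"translation": [0, 0, 0.025], "spin": 0, "jaw": 0.085},
    {"translation": [0, 0, 0.03], "spin": 0, "jaw": 0.085},
    {"translation": [0.01, 0, 0.02], "spin": 0, "jaw": 0.085},
    {"translation": [0.02, 0, 0.005], "spin": 0, "jaw": 0.085},
    {"translation": [0.02, 0, 0], "spin": 0, "jaw": 0.085},
    {"translation": [0.02, 0, 0], "spin": 0, "jaw": 0.085},
    {"translation": [0, 0, 0], "spin": 0, "jaw": 0.085}
  ]
}}

```text
time: 32.33
tool_pos: [0.5148, 0.0081, 0.1232]
orientation: [3.11, 0.037, 1.507]
force: [1.2, -0.5, -0.5]
opening: 0.0851
```

```bash
cat > j.py <<'E'
from h import *
o=readout.observe()
print(np.round(o["joint_positions"],3),np.round(o["tool_pos"],4),np.round(o["orientation"],3),o["time"])
E
python3 j.py
```

```text
[-0.587  0.723  0.771  2.034 -0.769  0.661  0.617] [0.5148 0.0081 0.1232] [3.11  0.037 1.507] 32.3333
```

Emit:
{"method": "drive_tool", "body": {
  "deltas": [
    {"translation": [0, 0, 0], "spin": 0.1, "jaw": 0.085},
    {"translation": [0, 0, 0], "spin": 0.1, "jaw": 0.085},
    {"translation": [0, 0, 0], "spin": 0.1, "jaw": 0.085},
    {"translation": [0, 0, 0], "spin": 0, "jaw": 0.085}
  ]
}}

```text
time: 32.67
tool_pos: [0.5138, 0.0086, 0.1226]
orientation: [3.111, 0.037, 1.822]
force: [-0.3, -0.8, -0.7]
opening: 0.0851
```

```bash
python3 j.py
```

```text
[-0.527  0.685  0.67   2.044 -0.701  0.605  0.865] [0.5138 0.0086 0.1226] [3.111 0.037 1.822] 32.6667
```

```bash
cat > kin.py <<'E'
import numpy as np, itertools
from scipy.spatial.transform import Rotation as R
from scipy.optimize import least_squares
D=[([-1.35478504,.62933308,.03848667,1.51834434,-.02699259,.99630759,-.01998874],[.18059066,.62377076,.23040594],[-3.13972,.0000561,2.85976]),
([-.356,.778,.361,2.259,-1.099,.234,.928],[.4455,.0075,.0224],[3.106,.038,1.51]),
([-.587,.723,.771,2.034,-.769,.661,.617],[.5148,.0081,.1232],[3.11,.037,1.507]),
([-.527,.685,.67,2.044,-.701,.605,.865],[.5138,.0086,.1226],[3.111,.037,1.822])]
def fk(q,p,s):
    h,L1,a1,L2,a2,Lt,a3,y0,y1=p
    Rm=R.from_euler('z',s[0]*q[0]+y0);x=np.array([0,0,h])
    for k,(i,L,a) in enumerate(((1,L1,a1),(3,L2,a2),(5,Lt,a3))):
        Rm=Rm*R.from_euler('y',q[i]); x=x+Rm.apply([a,0,L])
        Rm=Rm*R.from_euler('z',s[k+1]*q[i+1])
    return x,Rm*R.from_euler('z',y1)
def res(p,s):
    o=[]
    for q,x,e in D:
        X,Rm=fk(q,p,s); o+=list((X-x)*5)+list((Rm*R.from_euler('xyz',e).inv()).as_rotvec())
    return np.array(o)
def fit():
    best=None
    for s in itertools.product((1,-1),repeat=4):
        for y1 in (0,1.57,3.14,-1.57):
            f=least_squares(res,[.35,.38,0,.4,0,.25,0,0,y1],args=(s,))
            if best is None or f.cost<best[0]: best=(f.cost,s,f.x)
    return best
if __name__=="__main__":
    b=fit();print(b);print(np.round(res(b[2],b[1]).reshape(-1,6),4))
E
python3 kin.py
```

```text
(np.float64(0.0002833310494205318), (-1, -1, -1, -1), array([ 2.79641406e-01,  5.50201437e-01,  1.14070556e-03,  3.66008177e-01,
       -6.41066435e-03,  2.97096036e-01, -1.54196091e-02, -4.27268797e-02,
        1.52804748e+00]))
[[-0.0006  0.0025  0.0107  0.      0.0001  0.    ]
 [ 0.005  -0.0013  0.0104 -0.0008  0.0018  0.0005]
 [-0.0059 -0.0016 -0.0142 -0.0014  0.002   0.0002]
 [-0.0017  0.0012 -0.0069 -0.0021  0.0018 -0.001 ]]
```

The kinematic model fits my joint readings within about 2 mm. I use it to see which postures reach the gear.

```bash
cat > scan.py <<'E'
from kin import *
p=fit(); s,pp=p[1],p[2]
np.savez("kin.npz",s=s,p=pp)
lo=np.array([-3.06,-.37,-1.25,.18,-1.1,.23,-2.94]);hi=np.array([3.06,2.12,1.32,2.47,4.24,1.98,2.94])
rng=np.random.default_rng(0)
for tgt in ([.4395,.0065,.008],[.4395,.0065,.1]):
    sols=[]
    for q3 in np.arange(-1.2,1.31,.2):
        for yaw in (1.2,):
            best=None
            for t in range(12):
                q0=rng.uniform(lo,hi);q0[2]=q3;q0[6]=0
                f=least_squares(lambda q:np.r_[(fk([q[0],q[1],q3,q[2],q[3],q[4],0],pp,s)[0]-tgt)*5,fk([q[0],q[1],q3,q[2],q[3],q[4],0],pp,s)[1].apply([0,0,1])-[0,0,-1]],q0[[0,1,3,4,5]],bounds=(lo[[0,1,3,4,5]],hi[[0,1,3,4,5]]))
                if best is None or f.cost<best.cost: best=f
            print(tgt[2],round(q3,1),np.round(best.x,2),"err",np.round(np.sqrt(2*best.cost),4))
E
python3 scan.py
```

```text
0.008 -1.2 [0.65 1.18 2.24 1.47 1.05] err 0.0
0.008 -1.0 [0.57 1.05 2.24 1.44 0.83] err 0.0
0.008 -0.8 [0.47 0.95 2.24 1.4  0.63] err 0.0
0.008 -0.6 [0.36 0.87 2.25 1.33 0.46] err 0.0
0.008 -0.4 [0.24 0.82 2.25 1.22 0.31] err 0.0
0.008 -0.2 [0.08 0.79 2.23 0.8  0.23] err 0.0429
0.008 -0.0 [-0.06  0.78  2.21 -0.    0.23] err 0.0803
0.008 0.2 [-0.2   0.79  2.23 -0.8   0.23] err 0.0429
0.008 0.4 [-0.35  0.82  2.24 -1.1   0.32] err 0.0244
0.008 0.6 [-0.48  0.87  2.2  -1.1   0.48] err 0.0678
0.008 0.8 [-0.6   0.94  2.16 -1.1   0.66] err 0.1183
0.008 1.0 [-0.7   1.04  2.11 -1.1   0.86] err 0.1788
0.008 1.2 [-0.78  1.17  2.06 -1.1   1.08] err 0.2518
0.1 -1.2 [0.67 0.92 2.21 1.17 0.94] err 0.0
0.1 -1.0 [0.59 0.8  2.21 1.08 0.76] err 0.0
0.1 -0.8 [0.49 0.71 2.22 0.96 0.61] err 0.0
0.1 -0.6 [0.37 0.65 2.22 0.8  0.49] err 0.0
0.1 -0.4 [0.23 0.61 2.23 0.6  0.41] err 0.0
0.1 -0.2 [0.09 0.58 2.24 0.32 0.35] err 0.0
0.1 -0.0 [-0.06  0.57  2.24 -0.    0.33] err 0.0
0.1 0.2 [-0.21  0.58  2.24 -0.32  0.35] err 0.0
0.1 0.4 [-0.35  0.61  2.23 -0.6   0.41] err 0.0
0.1 0.6 [-0.48  0.65  2.22 -0.8   0.49] err 0.0
0.1 0.8 [-0.6   0.71  2.22 -0.96  0.61] err 0.0
0.1 1.0 [-0.7   0.8   2.21 -1.08  0.76] err 0.0
0.1 1.2 [-0.79  0.92  2.18 -1.1   0.95] err 0.0447
```

```bash
cat > sim.py <<'E'
from kin import *
z=np.load("kin.npz");s,pp=tuple(z["s"]),z["p"]
lo=np.array([-3.06,-.37,-1.25,.18,-1.1,.23,-2.94]);hi=np.array([3.06,2.12,1.32,2.47,4.24,1.98,2.94])
def jac(q):
    x0,R0=fk(q,pp,s);J=np.zeros((6,7))
    for i in range(7):
        d=np.array(q,float);d[i]+=1e-5;x,Rm=fk(d,pp,s);J[:3,i]=(x-x0)/1e-5;J[3:,i]=(Rm*R0.inv()).as_rotvec()/1e-5
    return J
def step(q,t,spin,n=4):
    for _ in range(n):
        q=q+np.linalg.pinv(jac(q))@np.r_[np.array(t)/n,0,0,spin/n]
    return q
def leg(q,t,spin,n=12):
    for _ in range(n): q=step(q,np.array(t)/n,spin/n,2)
    return q
if __name__=="__main__":
    q=np.array([-.587,.723,.771,2.034,-.769,.661,.617])
    print(np.round(leg(q,[0,0,0],.315)-q,3),"meas [.06,-.038,-.101,.01,.068,-.056,.248]")
    q=np.array([-1.35478504,.62933308,.03848667,1.51834434,-.02699259,.99630759,-.01998874])
    q=leg(q,[.246,-.377,-.134],-.79);q=leg(q,[0,0,-.08],0);q=leg(q,[0,0,.09],0);q=leg(q,[.207,-.41,0],-.75);q=leg(q,[-.21,-.11,0],-.245);q=leg(q,[.03,.26,0],.4)
    q=leg(q,[-.03,.26,0],.4);q=leg(q,[.227,-.087,0],-1.26);q=leg(q,[-.23,-.435,0],-.95);q=leg(q,[.21,.11,0],1.41);q=leg(q,[.017,.327,0],.44);q=leg(q,[-.136,-.107,0],0)
    print(np.round(q,3), fk(q,pp,s)[0])
E
python3 sim.py
```

```text
[ 0.06  -0.036 -0.098  0.011  0.059 -0.057  0.259] meas [.06,-.038,-.101,.01,.068,-.056,.248]
[-0.382  0.596  0.309  2.131 -0.381  0.463  0.167] [0.47294054 0.05504923 0.11314972]
```

```bash
cat > plan.py <<'E'
from sim import *
q0=np.array([-.527,.685,.67,2.044,-.701,.605,.865]);x0=fk(q0,pp,s)[0]
rng=np.random.default_rng(1)
fin=np.array([.455,.01,.12])
def wp(): 
    while 1:
        r=rng.uniform(.45,.78);a=rng.uniform(-.6,1.3);w=np.array([r*np.cos(a),r*np.sin(a),rng.uniform(.13,.32)])
        return w
best=[]
for it in range(1500):
    n=rng.integers(1,4); W=[wp() for _ in range(n)]+[fin]; S=rng.uniform(-2.2,2.2,n+1)
    q=q0.copy();x=x0;ok=True;L=0
    for w,sp in zip(W,S):
        d=w-x; k=max(4,int(max(np.linalg.norm(d)/.08,abs(sp)/.25)))
        for _ in range(k):
            q=step(q,d/k,sp/k,1)
            if ((q<lo+.08)|(q>hi-.08)).any(): ok=False;break
        if not ok:break
        L+=max(np.linalg.norm(d)/.03,abs(sp)/.1); x=fk(q,pp,s)[0]
    if ok: best.append((q[2],L,W,S,q))
best.sort(key=lambda b:b[0]+.004*b[1])
for b in best[:6]: print(round(b[0],2),round(b[1]),[np.round(w,2).tolist() for w in b[2]],np.round(b[3],2),np.round(b[4],2))
E
time python3 plan.py
```

```text
-0.15 32 [[0.54, 0.39, 0.14], [0.46, 0.01, 0.12]] [0.45 1.95] [ 0.06  0.5  -0.15  2.26 -0.09  0.36  2.7 ]
-0.13 31 [[0.48, 0.34, 0.18], [0.46, 0.01, 0.12]] [0.42 2.01] [ 0.07  0.51 -0.13  2.22 -0.11  0.4   2.77]
-0.11 28 [[0.55, -0.18, 0.16], [0.46, 0.01, 0.12]] [1.99 0.53] [ 0.08  0.53 -0.11  2.21 -0.07  0.4   2.83]
-0.08 24 [[0.61, -0.0, 0.15], [0.46, 0.01, 0.12]] [0.38 1.99] [ 0.03  0.53 -0.08  2.18 -0.11  0.42  2.7 ]
-0.1 33 [[0.59, 0.38, 0.13], [0.46, 0.01, 0.12]] [0.15 2.03] [ 0.01  0.49 -0.1   2.27 -0.16  0.32  2.55]
-0.05 23 [[0.48, -0.2, 0.19], [0.46, 0.01, 0.12]] [1.15 1.12] [ 0.03  0.52 -0.05  2.23 -0.18  0.37  2.69]
real	1m2.864s
user	1m0.306s
sys	0m0.148s
```

```bash
cat > shr.py <<'E'
from sim import *
q=np.array([-1.35478504,.62933308,.03848667,1.51834434,-.02699259,.99630759,-.01998874])
q[0]=-.2
for r in(.46,.55,.65,.75):
    for z in(.13,.3,.45):
        d=np.array([r*np.cos(.15),r*np.sin(.15),z])-fk(q,pp,s)[0]
        qq=leg(q,d,0,20); J=np.linalg.pinv(jac(qq)); 
        a=np.array([-np.sin(.15),np.cos(.15),0])*r
        print(r,z,"spin",np.round(J[:,5],2)[[0,2,4,6]],"azim",np.round(J[:,:3]@a,2)[[0,2,4,6]],"az+spin",np.round(J[:,:3]@a+J[:,5],2)[[0,2,4,6]],np.round(qq[[1,3,5]],2))
E
python3 shr.py
```

```text
0.46 0.13 spin [ 0.2  -0.27  0.32  0.68] azim [-1.07  0.1  -0.12 -0.88] az+spin [-0.87 -0.17  0.2  -0.2 ] [0.53 2.16 0.46]
0.46 0.3 spin [ 0.16 -0.2   0.07  0.92] azim [-0.83 -0.22  0.07 -1.08] az+spin [-0.67 -0.42  0.14 -0.16] [0.27 1.94 0.93]
0.46 0.45 spin [ 0.09 -0.11  0.02  0.98] azim [-0.7  -0.36  0.06 -1.07] az+spin [-0.61 -0.47  0.08 -0.09] [0.16 1.65 1.34]
0.55 0.13 spin [ 0.19 -0.28  0.29  0.72] azim [-1.06  0.09 -0.09 -0.91] az+spin [-0.87 -0.19  0.2  -0.19] [0.62 1.92 0.6 ]
0.55 0.3 spin [ 0.17 -0.24  0.12  0.88] azim [-0.92 -0.12  0.05 -1.05] az+spin [-0.75 -0.36  0.17 -0.17] [0.41 1.71 1.02]
0.55 0.45 spin [ 0.13 -0.19  0.06  0.94] azim [-0.85 -0.22  0.07 -1.07] az+spin [-0.72 -0.41  0.13 -0.13] [0.32 1.42 1.4 ]
0.65 0.13 spin [ 0.16 -0.28  0.27  0.77] azim [-1.04  0.08 -0.08 -0.93] az+spin [-0.88 -0.2   0.19 -0.17] [0.74 1.62 0.78]
0.65 0.3 spin [ 0.15 -0.26  0.16  0.87] azim [-0.98 -0.04  0.02 -1.02] az+spin [-0.83 -0.3   0.18 -0.15] [0.57 1.42 1.15]
0.65 0.45 spin [ 0.12 -0.23  0.11  0.91] azim [-0.95 -0.09  0.04 -1.03] az+spin [-0.84 -0.32  0.15 -0.12] [0.51 1.12 1.52]
0.75 0.13 spin [ 0.13 -0.26  0.24  0.83] azim [-1.03  0.07 -0.07 -0.95] az+spin [-0.91 -0.19  0.18 -0.13] [0.89 1.28 0.98]
0.75 0.3 spin [ 0.1  -0.24  0.17  0.89] azim [-1.    0.01 -0.01 -1.  ] az+spin [-0.9  -0.23  0.16 -0.11] [0.76 1.06 1.33]
0.75 0.45 spin [ 0.06 -0.19  0.13  0.94] azim [-1.  0. -0. -1.] az+spin [-0.94 -0.19  0.13 -0.06] [0.74 0.68 1.73]
```

```bash
cat > plan2.py <<'E'
from sim import *
q0=np.array([-.527,.685,.67,2.044,-.701,.605,.865])
def run(legs,q0=q0,v=True):
    q=q0;m=[]
    for kind,tgt,sp,n in legs:
        x=fk(q,pp,s)[0]
        for i in range(n):
            if kind=='l': d=(np.array(tgt)-x)/n
            else:
                a0=np.arctan2(x[1],x[0]);r0=np.hypot(x[0],x[1]);f=lambda k:np.array([(r0+(tgt[0]-r0)*k/n)*np.cos(a0+(tgt[1]-a0)*k/n),(r0+(tgt[0]-r0)*k/n)*np.sin(a0+(tgt[1]-a0)*k/n),x[2]+(tgt[2]-x[2])*k/n])
                d=f(i+1)-f(i)
            q=step(q,d,sp/n,1); m.append(q)
        if v: print(kind,tgt,sp,np.round(q,2),np.round(fk(q,pp,s)[0],3))
    m=np.array(m); print("margins",np.round((m-lo).min(0),2),np.round((hi-m).min(0),2)); return q
if __name__=="__main__":
    for sp in(1.3,2.0):
        q=run([('l',[.46,.01,.42],0,11),('a',[.48,1.2,.42],0,20),('a',[.6,1.2,.15],0,10),('a',[.56,.02,.15],sp,22),('l',[.44,.0065,.1],0,5),('l',[.44,.0065,.01],0,5)])
    E=0
E
python3 plan2.py
```

```text
l [0.46, 0.01, 0.42] 0 [-0.91  0.24  1.07  1.75 -0.19  1.24  0.43] [ 0.45  -0.     0.418]
a [0.48, 1.2, 0.42] 0 [-1.99  0.29  0.93  1.67 -0.19  1.32 -0.79] [0.16  0.439 0.42 ]
a [0.6, 1.2, 0.15] 0 [-1.67  0.76  0.7   1.75 -0.56  0.87 -0.51] [0.222 0.55  0.145]
a [0.56, 0.02, 0.15] 1.3 [-0.15  0.57  0.16  1.96 -0.2   0.56  1.67] [0.544 0.005 0.152]
l [0.44, 0.0065, 0.1] 0 [-0.12  0.56  0.09  2.28 -0.26  0.25  1.73] [0.438 0.006 0.103]
l [0.44, 0.0065, 0.01] 0 [-0.03  0.78 -0.03  2.33 -0.29 -0.02  1.76] [0.438 0.007 0.011]
margins [ 1.07  0.61  1.22  1.49  0.45 -0.25  2.15] [3.09 1.34 0.25 0.14 4.42 0.66 1.18]
l [0.46, 0.01, 0.42] 0 [-0.91  0.24  1.07  1.75 -0.19  1.24  0.43] [ 0.45  -0.     0.418]
a [0.48, 1.2, 0.42] 0 [-1.99  0.29  0.93  1.67 -0.19  1.32 -0.79] [0.16  0.439 0.42 ]
a [0.6, 1.2, 0.15] 0 [-1.67  0.76  0.7   1.75 -0.56  0.87 -0.51] [0.222 0.55  0.145]
a [0.56, 0.02, 0.15] 2.0 [ 0.03  0.57 -0.07  1.94 -0.04  0.59  2.22] [0.545 0.006 0.153]
l [0.44, 0.0065, 0.1] 0 [ 0.04  0.56 -0.09  2.27 -0.05  0.28  2.24] [0.438 0.006 0.103]
l [0.44, 0.0065, 0.01] 0 [ 0.04  0.78 -0.08  2.31 -0.04  0.02  2.25] [0.438 0.007 0.01 ]
margins [ 1.07  0.61  1.16  1.49  0.45 -0.21  2.15] [3.02 1.34 0.25 0.16 4.28 0.66 0.69]
```

```bash
cat > p3.py <<'E'
from plan2 import *
for sA,sB,sC in((1.9,-1.5,2.0),(1.9,-1.0,1.8),(1.9,-1.5,1.2)):
    q=run([('l',[.54,.01,.14],sA,19),('l',[.46,.01,.42],0,11),('a',[.48,1.1,.42],sB,20),('a',[.6,1.1,.15],0,10),('a',[.56,.02,.15],sC,22),('l',[.44,.0065,.1],0,5),('l',[.44,.0065,.01],0,5)])
E
python3 p3.py
```

```text
l [0.54, 0.01, 0.14] 1.9 [-0.1   0.59  0.1   1.95 -0.2   0.59  2.29] [0.542 0.01  0.142]
l [0.46, 0.01, 0.42] 0 [-0.17  0.15  0.16  1.74 -0.08  1.23  2.17] [0.452 0.008 0.419]
a [0.48, 1.1, 0.42] -1.5 [-1.13  0.18 -0.09  1.69  0.09  1.26 -0.59] [0.206 0.422 0.42 ]
a [0.6, 1.1, 0.15] 0 [-1.14  0.65 -0.05  1.79  0.15  0.71 -0.65] [0.268 0.528 0.147]
a [0.56, 0.02, 0.15] 2.0 [ 0.52  0.74 -0.84  1.89  0.63  0.8   2.01] [0.548 0.005 0.154]
l [0.44, 0.0065, 0.1] 0 [ 0.51  0.69 -0.74  2.22  0.77  0.5   1.84] [0.437 0.008 0.103]
l [0.44, 0.0065, 0.01] 0 [ 0.32  0.83 -0.43  2.25  1.04  0.25  1.64] [0.436 0.008 0.011]
margins [1.92 0.51 0.41 1.51 0.42 0.02 2.29] [2.53 1.29 0.68 0.22 3.2  0.72 0.65]
l [0.54, 0.01, 0.14] 1.9 [-0.1   0.59  0.1   1.95 -0.2   0.59  2.29] [0.542 0.01  0.142]
l [0.46, 0.01, 0.42] 0 [-0.17  0.15  0.16  1.74 -0.08  1.23  2.17] [0.452 0.008 0.419]
a [0.48, 1.1, 0.42] -1.0 [-1.07  0.17 -0.14  1.71  0.08  1.23 -0.09] [0.206 0.422 0.42 ]
a [0.6, 1.1, 0.15] 0 [-1.11  0.64 -0.1   1.81  0.17  0.67 -0.17] [0.267 0.529 0.147]
a [0.56, 0.02, 0.15] 1.8 [ 0.5   0.74 -0.82  1.87  0
[... 300 characters left out ...]
.54, 0.01, 0.14] 1.9 [-0.1   0.59  0.1   1.95 -0.2   0.59  2.29] [0.542 0.01  0.142]
l [0.46, 0.01, 0.42] 0 [-0.17  0.15  0.16  1.74 -0.08  1.23  2.17] [0.452 0.008 0.419]
a [0.48, 1.1, 0.42] -1.5 [-1.13  0.18 -0.09  1.69  0.09  1.26 -0.59] [0.206 0.422 0.42 ]
a [0.6, 1.1, 0.15] 0 [-1.14  0.65 -0.05  1.79  0.15  0.71 -0.65] [0.268 0.528 0.147]
a [0.56, 0.02, 0.15] 1.2 [ 0.36  0.64 -0.58  1.95  0.48  0.64  1.35] [0.546 0.006 0.152]
l [0.44, 0.0065, 0.1] 0 [ 0.31  0.6  -0.45  2.27  0.6   0.32  1.22] [0.437 0.008 0.103]
l [0.44, 0.0065, 0.01] 0 [ 0.09  0.78 -0.11  2.31  0.75  0.02  1.11] [0.437 0.007 0.011]
margins [ 1.92  0.51  0.67  1.51  0.42 -0.21  2.29] [2.7  1.34 0.68 0.16 3.49 0.72 0.65]
```

The model gives a safe re-posturing route: spin, rise, swing left high, return low while spinning. It takes about 8 s, and I check the joints as I go.

Emit:
{"method": "drive_tool", "body": {
  "deltas": [
    {"translation": [0.002, 0, 0.001], "spin": 0.1, "jaw": 0.085},
    {"translation": [0.002, 0, 0.001], "spin": 0.1, "jaw": 0.085},
    {"translation": [0.002, 0, 0.001], "spin": 0.1, "jaw": 0.085},
    {"translation": [0.002, 0, 0.001], "spin": 0.1, "jaw": 0.085},
    {"translation": [0.002, 0, 0.001], "spin": 0.1, "jaw": 0.085},
    {"translation": [0.002, 0, 0.001], "spin": 0.1, "jaw": 0.085},
    {"translation": [0.002, 0, 0.001], "spin": 0.1, "jaw": 0.085},
    {"translation": [0.002, 0, 0.001], "spin": 0.1, "jaw": 0.085}
  ]
}}

```text
time: 33.33
tool_pos: [0.5233, 0.0093, 0.1292]
orientation: [3.118, 0.03, 2.633]
force: [-1.1, -0.3, -0.6]
opening: 0.0851
```

Emit:
{"method": "drive_tool", "body": {
  "deltas": [
    {"translation": [0.001, 0, 0.001], "spin": 0.1, "jaw": 0.085},
    {"translation": [0.001, 0, 0.001], "spin": 0.1, "jaw": 0.085},
    {"translation": [0.001, 0, 0.001], "spin": 0.1, "jaw": 0.085},
    {"translation": [0.001, 0, 0.001], "spin": 0.1, "jaw": 0.085},
    {"translation": [0.001, 0, 0.001], "spin": 0.1, "jaw": 0.085},
    {"translation": [0.001, 0, 0.001], "spin": 0.1, "jaw": 0.085},
    {"translation": [0.001, 0, 0.001], "spin": 0.1, "jaw": 0.085},
    {"translation": [0.001, 0, 0.001], "spin": 0.1, "jaw": 0.085}
  ]
}}

```text
time: 34.0
tool_pos: [0.525, 0.0085, 0.1358]
orientation: [3.119, 0.02, -2.836]
force: [0.5, -0.1, -0.1]
opening: 0.0846
```

```bash
python3 j.py
```

```text
[-0.176  0.591  0.186  1.973 -0.238  0.586  2.052] [0.525  0.0085 0.1358] [ 3.119  0.02  -2.836] 34.0
```

Emit:
{"method": "drive_tool", "body": {
  "deltas": [
    {"translation": [-0.003, 0, 0.02], "spin": 0.05, "jaw": 0.085},
    {"translation": [-0.007, 0, 0.03], "spin": 0, "jaw": 0.085},
    {"translation": [-0.007, 0, 0.03], "spin": 0, "jaw": 0.085},
    {"translation": [-0.007, 0, 0.03], "spin": 0, "jaw": 0.085},
    {"translation": [-0.007, 0, 0.03], "spin": 0, "jaw": 0.085},
    {"translation": [-0.007, 0, 0.03], "spin": 0, "jaw": 0.085},
    {"translation": [-0.007, 0, 0.03], "spin": 0, "jaw": 0.085},
    {"translation": [-0.007, 0, 0.03], "spin": 0, "jaw": 0.085}
  ]
}}

```text
time: 34.67
tool_pos: [0.4592, 0.0072, 0.366]
orientation: [3.109, -0.006, -2.807]
force: [0.9, -0.2, 0.1]
opening: 0.0854
```

Emit:
{"method": "drive_tool", "body": {
  "deltas": [
    {"translation": [-0.005, 0.01, 0.03], "spin": -0.05, "jaw": 0.085},
    {"translation": [0, 0.02, 0.02], "spin": -0.08, "jaw": 0.085},
    {"translation": [-0.003, 0.026, 0], "spin": -0.08, "jaw": 0.085},
    {"translation": [-0.005, 0.026, 0], "spin": -0.08, "jaw": 0.085},
    {"translation": [-0.006, 0.025, 0], "spin": -0.08, "jaw": 0.085},
    {"translation": [-0.008, 0.025, 0], "spin": -0.08, "jaw": 0.085},
    {"translation": [-0.009, 0.024, 0], "spin": -0.08, "jaw": 0.085},
    {"translation": [-0.01, 0.024, 0], "spin": -0.08, "jaw": 0.085}
  ]
}}

```text
time: 35.33
tool_pos: [0.408, 0.1858, 0.4247]
orientation: [3.107, -0.001, 2.797]
force: [0.6, 0.2, 0.7]
opening: 0.0851
```

```bash
python3 j.py
```

```text
[-0.65   0.135  0.209  1.748 -0.056  1.238  0.801] [0.408  0.1858 0.4247] [ 3.107e+00 -1.000e-03  2.797e+00] 35.3333
```

Emit:
{"method": "drive_tool", "body": {
  "deltas": [
    {"translation": [-0.01, 0.025, 0], "spin": -0.05, "jaw": 0.085},
    {"translation": [-0.011, 0.025, 0], "spin": -0.05, "jaw": 0.085},
    {"translation": [-0.013, 0.024, 0], "spin": -0.05, "jaw": 0.085},
    {"translation": [-0.015, 0.023, 0], "spin": -0.05, "jaw": 0.085},
    {"translation": [-0.016, 0.022, 0], "spin": -0.05, "jaw": 0.085},
    {"translation": [-0.018, 0.021, 0], "spin": -0.05, "jaw": 0.085},
    {"translation": [-0.019, 0.02, 0], "spin": -0.05, "jaw": 0.085},
    {"translation": [-0.02, 0.018, 0], "spin": -0.05, "jaw": 0.085}
  ]
}}

```text
time: 36.0
tool_pos: [0.2751, 0.3685, 0.4206]
orientation: [3.117, -0.008, 2.347]
force: [0.6, -0.3, -0.1]
opening: 0.0844
```

Emit:
{"method": "drive_tool", "body": {
  "deltas": [
    {"translation": [-0.02, 0.017, 0], "spin": -0.04, "jaw": 0.085},
    {"translation": [-0.015, 0.015, -0.005], "spin": 0, "jaw": 0.085},
    {"translation": [0, 0.015, -0.02], "spin": 0, "jaw": 0.085},
    {"translation": [0.005, 0.012, -0.03], "spin": 0, "jaw": 0.085},
    {"translation": [0.006, 0.012, -0.03], "spin": 0, "jaw": 0.085},
    {"translation": [0.006, 0.012, -0.03], "spin": 0, "jaw": 0.085},
    {"translation": [0.006, 0.012, -0.03], "spin": 0, "jaw": 0.085},
    {"translation": [0.006, 0.012, -0.03], "spin": 0, "jaw": 0.085}
  ]
}}

```text
time: 36.67
tool_pos: [0.2572, 0.4819, 0.2429]
orientation: [3.115, -0.017, 2.293]
force: [-0.1, -0.1, 1.0]
opening: 0.0849
```

```bash
python3 j.py
```

```text
[-1.143  0.45   0.021  1.824 -0.02   0.837 -0.389] [0.2572 0.4819 0.2429] [ 3.115 -0.017  2.293] 36.6667
```

Emit:
{"method": "drive_tool", "body": {
  "deltas": [
    {"translation": [0.006, 0.012, -0.03], "spin": 0.02, "jaw": 0.085},
    {"translation": [0.006, 0.01, -0.03], "spin": 0.06, "jaw": 0.085},
    {"translation": [0.015, 0, -0.015], "spin": 0.1, "jaw": 0.085},
    {"translation": [0.023, -0.01, 0], "spin": 0.1, "jaw": 0.085},
    {"translation": [0.023, -0.013, 0], "spin": 0.1, "jaw": 0.085},
    {"translation": [0.023, -0.014, 0], "spin": 0.1, "jaw": 0.085},
    {"translation": [0.022, -0.016, 0], "spin": 0.1, "jaw": 0.085},
    {"translation": [0.021, -0.017, 0], "spin": 0.1, "jaw": 0.085}
  ]
}}

```text
time: 37.33
tool_pos: [0.3865, 0.4296, 0.15]
orientation: [-3.14, -0.024, 2.995]
force: [0.4, 0.4, 0.9]
opening: 0.085
```

Emit:
{"method": "drive_tool", "body": {
  "deltas": [
    {"translation": [0.02, -0.019, 0], "spin": 0.1, "jaw": 0.085},
    {"translation": [0.019, -0.02, 0], "spin": 0.1, "jaw": 0.085},
    {"translation": [0.017, -0.022, 0], "spin": 0.1, "jaw": 0.085},
    {"translation": [0.015, -0.023, 0], "spin": 0.1, "jaw": 0.085},
    {"translation": [0.013, -0.024, 0], "spin": 0.1, "jaw": 0.085},
    {"translation": [0.012, -0.025, 0], "spin": 0.1, "jaw": 0.085},
    {"translation": [0.01, -0.025, 0], "spin": 0.1, "jaw": 0.085},
    {"translation": [0.008, -0.026, 0], "spin": 0.1, "jaw": 0.085}
  ]
}}

```text
time: 38.0
tool_pos: [0.504, 0.2318, 0.1452]
orientation: [-3.133, -0.035, -2.474]
force: [1.2, -0.7, -0.6]
opening: 0.0851
```

```bash
python3 j.py
```

```text
[-0.211  0.652 -0.436  1.832  0.391  0.778  1.379] [0.504  0.2318 0.1452] [-3.133 -0.035 -2.474] 38.0
```

Emit:
{"method": "drive_tool", "body": {
  "deltas": [
    {"translation": [0.004, -0.026, 0], "spin": 0.09, "jaw": 0.085},
    {"translation": [0.002, -0.026, 0], "spin": 0.09, "jaw": 0.085},
    {"translation": [0, -0.026, 0], "spin": 0.09, "jaw": 0.085},
    {"translation": [0, -0.026, 0], "spin": 0.09, "jaw": 0.085},
    {"translation": [-0.002, -0.026, 0], "spin": 0.09, "jaw": 0.085},
    {"translation": [-0.005, -0.026, 0], "spin": 0.09, "jaw": 0.085},
    {"translation": [-0.007, -0.026, 0], "spin": 0.09, "jaw": 0.085},
    {"translation": [-0.01, -0.018, 0], "spin": 0.06, "jaw": 0.085}
  ]
}}

```text
time: 38.67
tool_pos: [0.4823, 0.0147, 0.1409]
orientation: [-3.138, -0.047, -1.777]
force: [0.4, -0.0, -0.3]
opening: 0.085
```

Emit:
{"method": "drive_tool", "body": {
  "deltas": [
    {"translation": [-0.015, -0.012, -0.005], "spin": 0.04, "jaw": 0.085},
    {"translation": [-0.015, -0.006, -0.01], "spin": 0, "jaw": 0.085},
    {"translation": [-0.01, 0, -0.01], "spin": 0, "jaw": 0.085},
    {"translation": [-0.005, 0, -0.005], "spin": 0, "jaw": 0.085},
    {"translation": [0, 0, 0], "spin": 0, "jaw": 0.085}
  ]
}}

```text
time: 39.08
tool_pos: [0.4282, -0.0142, 0.1085]
orientation: [3.136, -0.057, -1.758]
force: [0.1, 0.1, 0.3]
opening: 0.085
```

```bash
python3 j.py
```

```text
[ 0.304  0.6   -0.547  2.204  0.714  0.551  2.148] [ 0.4282 -0.0142  0.1085] [ 3.136 -0.057 -1.758] 39.0833
```

Posture is healthy now (j5 0.71, j6 0.55). Moving over the gear and down.

Emit:
{"method": "drive_tool", "body": {
  "deltas": [
    {"translation": [0.006, 0.01, -0.01], "spin": 0, "jaw": 0.085},
    {"translation": [0.004, 0.008, -0.02], "spin": 0, "jaw": 0.085},
    {"translation": [0, 0.002, -0.018], "spin": 0, "jaw": 0.085},
    {"translation": [0, 0, -0.01], "spin": 0, "jaw": 0.085},
    {"translation": [0, 0, 0], "spin": 0, "jaw": 0.085},
    {"translation": [0, 0, 0], "spin": 0, "jaw": 0.085}
  ]
}}

```text
time: 39.58
tool_pos: [0.443, 0.0088, 0.0493]
orientation: [-3.142, -0.057, -1.763]
force: [-0.4, 0.3, 0.5]
opening: 0.0849
```

Emit:
{"method": "drive_tool", "body": {
  "deltas": [
    {"translation": [-0.003, -0.002, -0.012], "spin": 0, "jaw": 0.085},
    {"translation": [0, 0, -0.012], "spin": 0, "jaw": 0.085},
    {"translation": [0, 0, -0.007], "spin": 0, "jaw": 0.085},
    {"translation": [0, 0, 0], "spin": 0, "jaw": 0.085},
    {"translation": [0, 0, 0], "spin": 0, "jaw": 0.085}
  ]
}}

```text
time: 40.0
tool_pos: [0.4443, 0.0079, 0.0204]
orientation: [-3.134, -0.055, -1.766]
force: [0.6, 0.6, -0.3]
opening: 0.0851
```

```bash
python3 j.py
```

```text
[ 0.087  0.763 -0.31   2.217  0.948  0.331  1.882] [0.4443 0.0079 0.0204] [-3.134 -0.055 -1.766] 40.0
```

Emit:
{"method": "drive_tool", "body": {
  "deltas": [
    {"translation": [-0.004, -0.001, -0.005], "spin": 0, "jaw": 0.085},
    {"translation": [-0.001, 0, -0.005], "spin": 0, "jaw": 0.085},
    {"translation": [0, 0, 0], "spin": 0, "jaw": 0.085},
    {"translation": [0, 0, 0], "spin": 0, "jaw": 0.085}
  ]
}}

```text
time: 40.33
tool_pos: [0.4415, 0.0072, 0.0122]
orientation: [-3.13, -0.054, -1.767]
force: [-0.2, -0.1, 0.4]
opening: 0.0851
```

```bash
python3 j.py
```

```text
[ 0.063  0.776 -0.273  2.231  1.001  0.292  1.829] [0.4415 0.0072 0.0122] [-3.13  -0.054 -1.767] 40.3333
```

Emit:
{"method": "drive_tool", "body": {
  "deltas": [
    {"translation": [-0.002, 0, -0.004], "spin": 0, "jaw": 0.085},
    {"translation": [0, 0, -0.001], "spin": 0, "jaw": 0.085},
    {"translation": [0, 0, 0], "spin": 0, "jaw": 0.06},
    {"translation": [0, 0, 0], "spin": 0, "jaw": 0.045},
    {"translation": [0, 0, 0], "spin": 0, "jaw": 0.03},
    {"translation": [0, 0, 0], "spin": 0, "jaw": 0.03},
    {"translation": [0, 0, 0], "spin": 0, "jaw": 0.03},
    {"translation": [0, 0, 0], "spin": 0, "jaw": 0.03}
  ],
  "squeeze": 30
}}

```text
time: 41.0
tool_pos: [0.4418, 0.0073, 0.0091]
orientation: [-3.126, -0.052, -1.768]
force: [-0.2, 0.7, -0.5]
opening: 0.0383
```

```bash
python3 j.py; python3 - <<'E'
from h import *
s=optics.capture("side")
crop(s,210,160,140,110,4,"pics/s11.png")
E
```

```text
[ 0.056  0.781 -0.263  2.234  1.033  0.279  1.796] [0.4418 0.0073 0.0091] [-3.126 -0.052 -1.768] 41.0
```

View pics/s11.png

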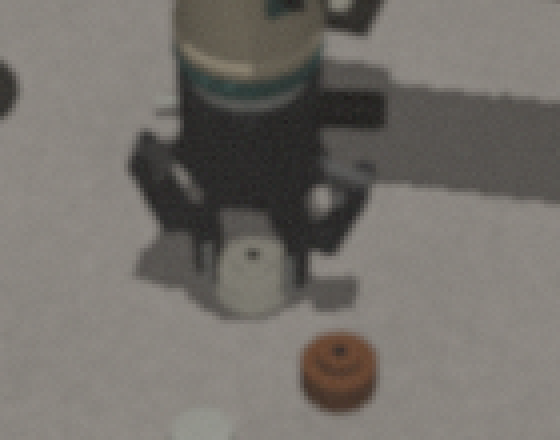

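The gear is gripped. Lifting and carrying to the small mat.

Emit:
{"method": "drive_tool", "body": {
  "deltas": [
    {"translation": [0, 0, 0.012], "spin": 0, "jaw": 0.03},
    {"translation": [0, 0, 0.02], "spin": 0, "jaw": 0.03},
    {"translation": [0.002, 0, 0.025], "spin": 0, "jaw": 0.03},
    {"translation": [0.008, -0.006, 0.02], "spin": 0, "jaw": 0.03},
    {"translation": [0.015, -0.013, 0.01], "spin": -0.02, "jaw": 0.03},
    {"translation": [0.02, -0.018, 0.001], "spin": -0.04, "jaw": 0.03},
    {"translation": [0.022, -0.02, 0.001], "spin": -0.04, "jaw": 0.03},
    {"translation": [0.022, -0.02, 0.001], "spin": -0.04, "jaw": 0.03}
  ]
}}

```text
time: 41.72
tool_pos: [0.5264, -0.067, 0.1037]
orientation: [-3.136, -0.052, -1.898]
force: [0.3, 0.8, -0.6]
opening: 0.0387
```

```bash
python3 j.py; python3 - <<'E'
from h import *
s=optics.capture("side")
crop(s,170,110,160,120,4,"pics/s12.png")
E
```

```text
[ 0.41   0.709 -0.569  1.949  0.668  0.697  2.223] [ 0.5264 -0.067   0.1037] [-3.136 -0.052 -1.898] 41.7167
```

View pics/s12.png

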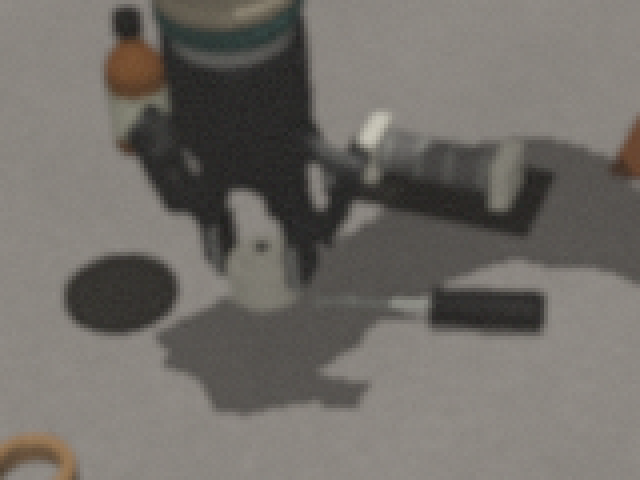

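The gear is held upright at crop (262,270). Continuing to the small mat.

Emit:
{"method": "drive_tool", "body": {
  "deltas": [
    {"translation": [0.022, -0.02, 0], "spin": -0.03, "jaw": 0.03},
    {"translation": [0.022, -0.02, 0], "spin": -0.03, "jaw": 0.03},
    {"translation": [0.02, -0.019, 0], "spin": -0.03, "jaw": 0.03},
    {"translation": [0.014, -0.013, -0.005], "spin": 0, "jaw": 0.03},
    {"translation": [0.006, -0.006, -0.01], "spin": 0, "jaw": 0.03},
    {"translation": [0, 0, -0.01], "spin": 0, "jaw": 0.03},
    {"translation": [0, 0, 0], "spin": 0, "jaw": 0.03},
    {"translation": [0, 0, 0], "spin": 0, "jaw": 0.03}
  ]
}}

```text
time: 42.43
tool_pos: [0.6155, -0.1566, 0.074]
orientation: [-3.135, -0.054, -2.005]
force: [0.3, -0.3, -1.0]
opening: 0.0386
```

Emit:
{"method": "drive_tool", "body": {
  "deltas": [
    {"translation": [0.007, -0.004, -0.008], "spin": 0, "jaw": 0.03},
    {"translation": [0.006, -0.003, -0.01], "spin": 0, "jaw": 0.03},
    {"translation": [0.003, -0.001, -0.01], "spin": 0, "jaw": 0.03},
    {"translation": [0, 0, -0.006], "spin": 0, "jaw": 0.03},
    {"translation": [0, 0, 0], "spin": 0, "jaw": 0.03},
    {"translation": [0, 0, 0], "spin": 0, "jaw": 0.03}
  ]
}}

```text
time: 42.93
tool_pos: [0.6304, -0.1601, 0.0358]
orientation: [-3.139, -0.054, -1.998]
force: [0.7, 0.0, 0.6]
opening: 0.0386
```

Emit:
{"method": "drive_tool", "body": {
  "deltas": [
    {"translation": [0.002, -0.003, -0.007], "spin": 0, "jaw": 0.03},
    {"translation": [0.001, -0.002, -0.006], "spin": 0, "jaw": 0.03},
    {"translation": [0, 0, -0.003], "spin": 0, "jaw": 0.03},
    {"translation": [0, 0, 0], "spin": 0, "jaw": 0.03},
    {"translation": [0, 0, 0], "spin": 0, "jaw": 0.03}
  ]
}}

```text
time: 43.35
tool_pos: [0.6337, -0.1655, 0.0186]
orientation: [-3.139, -0.054, -1.997]
force: [-0.3, -0.1, -0.1]
opening: 0.0386
```

```bash
python3 j.py; python3 - <<'E'
from h import *
s=optics.capture("side");t=optics.capture("top")
crop(s,150,130,120,90,5,"pics/s13.png");crop(t,280,70,120,100,5,"pics/t13.png")
E
```

```text
[ 0.469  0.956 -0.503  1.623  0.689  0.767  2.337] [ 0.6337 -0.1655  0.0186] [-3.139 -0.054 -1.997] 43.35
```

View pics/s13.png

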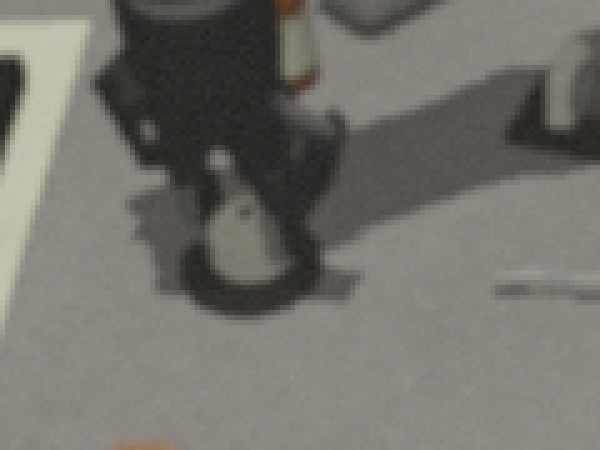

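View pics/t13.png

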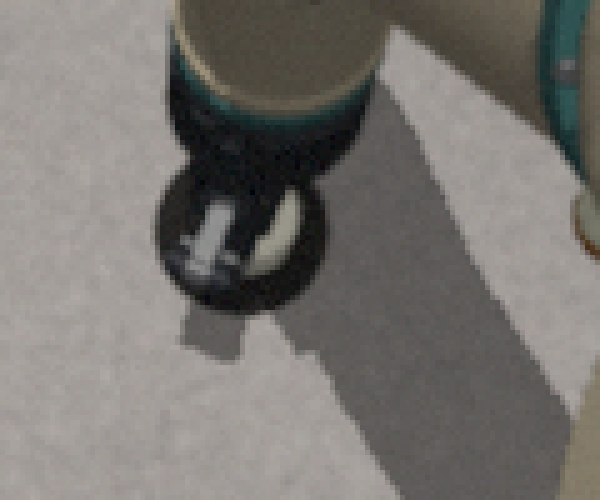

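The gear is over the middle of the small mat. Lowering to contact at about z 0.014.

Emit:
{"method": "drive_tool", "body": {
  "deltas": [
    {"translation": [0, 0, -0.003], "spin": 0, "jaw": 0.03},
    {"translation": [0, 0, -0.001], "spin": 0, "jaw": 0.03},
    {"translation": [0, 0, -0.001], "spin": 0, "jaw": 0.03}
  ]
}}

```text
time: 43.7
tool_pos: [0.6344, -0.1654, 0.0144]
orientation: [-3.137, -0.053, -1.997]
force: [0.3, -0.8, -0.6]
opening: 0.0386
```

Emit:
{"method": "drive_tool", "body": {
  "deltas": [
    {"translation": [0, 0, -0.0015], "spin": 0, "jaw": 0.03},
    {"translation": [0, 0, -0.0015], "spin": 0, "jaw": 0.03}
  ]
}}

```text
time: 43.87
tool_pos: [0.6344, -0.1654, 0.014]
orientation: [-3.137, -0.055, -1.998]
force: [-5.5, 1.7, 14.1]
opening: 0.0386
```

Emit:
{"method": "drive_tool", "body": {
  "deltas": [
    {"translation": [0, 0, 0.001], "spin": 0, "jaw": 0.045},
    {"translation": [0, 0, 0], "spin": 0, "jaw": 0.065},
    {"translation": [0, 0, 0], "spin": 0, "jaw": 0.085},
    {"translation": [0, 0, 0], "spin": 0, "jaw": 0.085},
    {"translation": [0, 0, 0.015], "spin": 0, "jaw": 0.085},
    {"translation": [0, 0, 0.025], "spin": 0, "jaw": 0.085},
    {"translation": [0, 0, 0.03], "spin": 0, "jaw": 0.085},
    {"translation": [0, 0, 0.03], "spin": 0, "jaw": 0.085}
  ]
}}

```text
time: 44.53
tool_pos: [0.6291, -0.1644, 0.1136]
orientation: [3.134, -0.058, -1.995]
force: [1.3, 0.1, -0.7]
opening: 0.0845
```

Emit:
{"method": "drive_tool", "body": {
  "deltas": [
    {"translation": [-0.005, 0.01, 0.03], "spin": 0, "jaw": 0.085},
    {"translation": [-0.01, 0.015, 0.03], "spin": 0, "jaw": 0.085},
    {"translation": [-0.015, 0.02, 0.03], "spin": 0, "jaw": 0.085},
    {"translation": [-0.015, 0.02, 0.03], "spin": 0, "jaw": 0.085},
    {"translation": [-0.015, 0.02, 0.02], "spin": 0, "jaw": 0.085},
    {"translation": [-0.015, 0.02, 0.01], "spin": 0, "jaw": 0.085},
    {"translation": [-0.01, 0.01, 0], "spin": 0, "jaw": 0.085},
    {"translation": [0, 0, 0], "spin": 0, "jaw": 0.085}
  ]
}}

```text
time: 45.2
tool_pos: [0.543, -0.0446, 0.2858]
orientation: [-3.131, -0.052, -1.997]
force: [0.1, 0.1, -0.5]
opening: 0.0854
```

```bash
python3 j.py; python3 - <<'E'
from h import *
s=optics.capture("side");t=optics.capture("top")
cv2.imwrite("pics/s14.png",s["pixels"][:,:,::-1]);cv2.imwrite("pics/t14.png",t["pixels"][:,:,::-1])
E
```

```text
[ 0.465  0.497 -0.708  1.722  0.414  1.088  2.326] [ 0.543  -0.0446  0.2858] [-3.131 -0.052 -1.997] 45.2
```

View pics/s14.png

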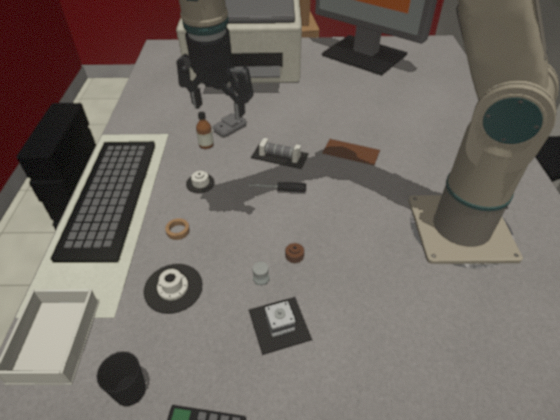

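View pics/t14.png

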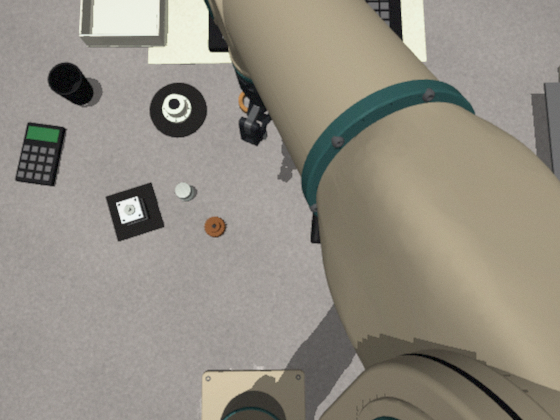

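All four parts appear placed. I move the arm left so the top camera can measure the gear and roller.

Emit:
{"method": "drive_tool", "body": {
  "deltas": [
    {"translation": [0, 0.025, 0], "spin": 0, "jaw": 0.085},
    {"translation": [0, 0.03, 0], "spin": 0, "jaw": 0.085},
    {"translation": [-0.003, 0.03, 0], "spin": 0, "jaw": 0.085},
    {"translation": [-0.005, 0.03, 0], "spin": 0, "jaw": 0.085},
    {"translation": [-0.008, 0.03, 0], "spin": 0, "jaw": 0.085},
    {"translation": [-0.01, 0.03, 0], "spin": 0, "jaw": 0.085},
    {"translation": [-0.012, 0.03, 0], "spin": 0, "jaw": 0.085},
    {"translation": [-0.014, 0.03, 0], "spin": 0, "jaw": 0.085}
  ]
}}

```text
time: 45.97
tool_pos: [0.5011, 0.1731, 0.2782]
orientation: [-3.13, -0.064, -2.039]
force: [-0.1, 1.0, -0.1]
opening: 0.085
```

Emit:
{"method": "drive_tool", "body": {
  "deltas": [
    {"translation": [-0.017, 0.028, 0], "spin": 0, "jaw": 0.085},
    {"translation": [-0.02, 0.026, 0], "spin": 0, "jaw": 0.085},
    {"translation": [-0.022, 0.025, 0], "spin": 0, "jaw": 0.085},
    {"translation": [-0.024, 0.022, 0], "spin": 0, "jaw": 0.085},
    {"translation": [-0.025, 0.02, 0], "spin": 0, "jaw": 0.085},
    {"translation": [-0.027, 0.018, 0], "spin": 0, "jaw": 0.085},
    {"translation": [-0.015, 0.01, 0], "spin": 0, "jaw": 0.085},
    {"translation": [0, 0, 0], "spin": 0, "jaw": 0.085}
  ]
}}

```text
time: 46.63
tool_pos: [0.3517, 0.3293, 0.2721]
orientation: [-3.139, -0.065, -2.047]
force: [0.7, 0.2, 0.3]
opening: 0.0848
```

```bash
python3 j.py; python3 - <<'E'
from h import *
import pickle
s=optics.capture("side");t=optics.capture("top");pickle.dump((t,s),open("c1.pkl","wb"))
cv2.imwrite("pics/t15.png",t["pixels"][:,:,::-1])
E
```

```text
[-0.302  0.452 -0.751  1.854  0.361  1.045  1.456] [0.3517 0.3293 0.2721] [-3.139 -0.065 -2.047] 46.6333
```

View pics/t15.png

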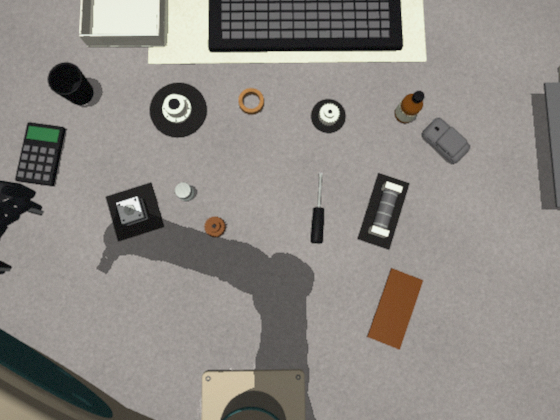

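Everything is in view: hub (176,107), gear (329,114), roller (387,208), motor (130,210). The jar and bottle are unchanged. Now measuring the final offsets.

```bash
cat > fin.py <<'E'
from meas import *
import pickle
t,s=pickle.load(open("c1.pkl","rb")); t0,s0=pickle.load(open("c0.pkl","rb"))
g=np.indices((420,560))[::-1]
def near(sd,R): return np.hypot(g[0]-sd[0],g[1]-sd[1])<R
def cen(m): ys,xs=np.where(m); return np.array([xs.mean(),ys.mean()])
def bw(c,sd,th,R): return comp(c,(c["pixels"].min(2)>th)&near(sd,R),sd)
for n,a,b,th in(('A',(394,187),(265,146),(205,150)),('B',(381,231),(295,153),(205,150))):
    for c,sd,h in((t,a,th[0]),(s,b,th[1])):
        m=bw(c,sd,h,11); print('block',n,m.sum(),rectw(c,hull(m),.041))
for n,a,b,z in(('hub',(175,104),(169,281),.039),('gear',(329,113),(199,177),.035)):
    for c,sd,R,th in((t,a,7 if n=='hub' else 4,110),(s,b,6 if n=='hub' else 4,100)):
        m=comp(c,(c["pixels"].max(2)<th)&near(sd,R),sd);u=cen(m);print(n,'bore',m.sum(),u,plane(c,u,z))
    
m=bw(t,(329,120),130,18);print('gear disc',circw(t,hull(m),.027))
m=bw(s,(199,182),125,16);print('gear disc side',m.sum(),circw(s,hull(m),.020))
m=bw(s,(280,312),140,22);print('motor side',m.sum(),rectw(s,hull(m),.041))
t4=dict(t);t4["pixels"]=cv2.imread("pics/t14.png")[:,:,::-1]
m=bw(t4,(124,208),150,22);print('motor top',m.sum(),rectw(t4,hull(m),.041))
# mats
for n,sd in(('long',(375,235)),('square',(115,205)),('small',(316,120)),('round',(160,120))):
    m=comp(t4 if n in('square','round') else t,(t4 if n in('square','round') else t)["pixels"].max(2)<65,sd);h=hull(m);print(n,(rectw if n in('long','square') else circw)(t,h,.005))
# bystanders shift
for n,c0,c1,sd in(('jar',s0,s,(261,272)),('bottle',s0,s,(205,135)),('bottle t',t0,t,(408,105)),('jar t',t0,t,(184,191))):
    w=14;A=c0["pixels"][sd[1]-w:sd[1]+w,sd[0]-w:sd[0]+w];B=c1["pixels"][sd[1]-w-6:sd[1]+w+6,sd[0]-w-6:sd[0]+w+6]
    r=cv2.matchTemplate(np.ascontiguousarray(B),np.ascontiguousarray(A),cv2.TM_CCOEFF_NORMED);k=np.unravel_index(r.argmax(),r.shape);print(n,'shift px',k[1]-6,k[0]-6,round(float(r.max()),3))
crop(t,300,90,130,170,4,"pics/f1.png");crop(s,130,120,190,230,2,"pics/f2.png")
E
python3 fin.py
```

```text
block A 87 (array([ 0.4686, -0.2923]), 33.914703369140625, 13.003936767578125, 71.88691711425781)
block A 51 (array([ 0.4678, -0.2925]), 45.60469436645508, 18.273679733276367, 70.54569244384766)
block B 92 (array([ 0.3777, -0.26  ]), 34.80573272705078, 12.672061920166016, 70.69182586669922)
block B 52 (array([ 0.3783, -0.2599]), 43.795433044433594, 17.84670066833496, 70.676513671875)
hub bore 87 [173.6782 103.5287] [[0.6515 0.163  0.039 ]]
hub bore 44 [169.     278.2045] [[0.652  0.1629 0.039 ]]
gear bore 7 [329.7143 111.    ] [[ 0.6336 -0.1662  0.035 ]]Traceback (most recent call last):
  File "fin.py", line 13, in <module>
    m=comp(c,(c["pixels"].max(2)<th)&near(sd,R),sd);u=cen(m);print(n,'bore',m.sum(),u,plane(c,u,z))
  File "meas.py", line 10, in comp
    return (l==best[2]).astype(np.uint8)
               ~~~~^^^
TypeError: 'NoneType' object is not subscriptable
```

```bash
sed -i "s/,(s,b,6 if n=='hub' else 4,100))/,)/" fin.py; python3 fin.py
```

```text
block A 87 (array([ 0.4686, -0.2923]), 33.914703369140625, 13.003936767578125, 71.88691711425781)
block A 51 (array([ 0.4678, -0.2925]), 45.60469436645508, 18.273679733276367, 70.54569244384766)
block B 92 (array([ 0.3777, -0.26  ]), 34.80573272705078, 12.672061920166016, 70.69182586669922)
block B 52 (array([ 0.3783, -0.2599]), 43.795433044433594, 17.84670066833496, 70.676513671875)
hub bore 87 [173.6782 103.5287] [[0.6515 0.163  0.039 ]]
gear bore 7 [329.7143 111.    ] [[ 0.6336 -0.1662  0.035 ]]
gear disc (array([ 0.6327, -0.1656]), np.float64(44.86864194074597))
gear disc side 471 (array([ 0.632 , -0.1529]), np.float64(107.23846027995891))
motor side 208 (array([0.4426, 0.2459]), 56.10360336303711, 29.240070343017578, 70.91451263427734)
motor top 492 (array([0.4268, 0.2486]), 47.60774230957031, 47.145992279052734, 17.9450740814209)
long (array([ 0.4236, -0.2775]), 149.98277282714844, 70.17913818359375, 160.46017456054688)
square (array([0.428 , 0.2479]), 101.0452880859375, 100.46643829345703, 107.2631778717041)
small (array([ 0.6339, -0.1658]), np.float64(75.5522963132045))
round (array([0.6508, 0.161 ]), np.float64(123.55147347117811))
jar shift px 0 0 0.992
bottle shift px 0 0 0.997
bottle t shift px 0 0 0.997
jar t shift px 0 0 0.997
```

View pics/f1.png

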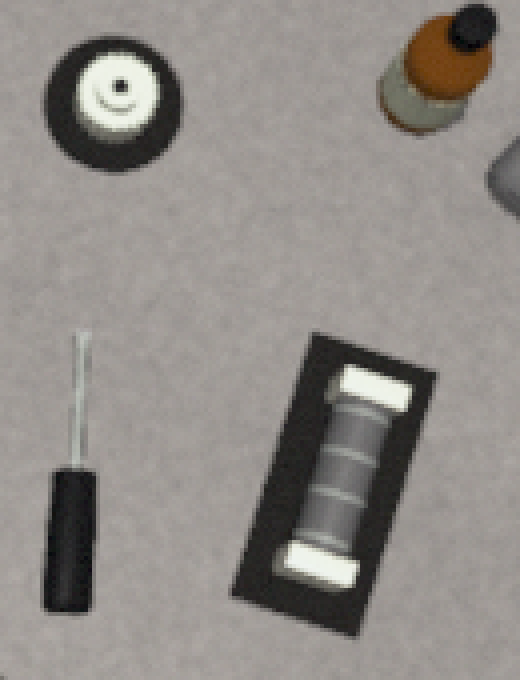

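View pics/f2.png

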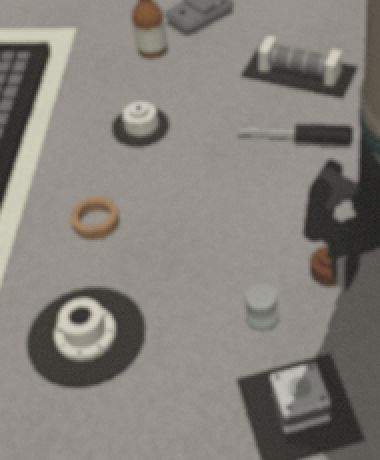

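All parts are within about 2 mm of their mat centres, upright and aligned, and the bystanders have not moved. Handing in.

```bash
python3 -c "
from cell import job_done
print(job_done())"
```

```text
the job is handed in; nothing more can be done
None
```

All four parts now stand upright on their own mats, and I handed the job in at about 47 s of the 144 s allowed. I moved the hub to the small mat first, then the motor to the square mat, the roller to the long mat, the hub to the large round mat and the gear to the small mat. Each part was lowered until contact showed on the force reading, then released.

**Last checks, measured from the top view:**

| Part | Distance from mat centre | Angle against mat |
|---|---|---|
| Roller | about 1.5 mm | within 0.1° |
| Hub | about 2 mm | round |
| Motor | about 1.5 mm | within 1° |
| Gear | about 1 mm | round |

The jar and bottle show no shift in either view, and the arm was clear of everything.

**What went wrong or disagreed:**
- **First try at the gear:** two joints reached the ends of their ranges and the tool drifted, so I backed off, changed the arm's posture and tried again. The joint readings I took stayed within the limits.
- **Tool tilt:** the tool was about 3° off vertical at times, including when I released the roller and the gear. I saw no tilt in either part afterwards.
- **Side-view checks:** the side view confirmed the roller and hub to within about 1 mm. For the motor and gear its automatic measurement failed, because the arm's shadow or merged outlines spoiled it. Their figures rest on the top view, and they looked right by eye from the side.

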